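Clear and open the hinged parts tin

ROBOT

A 6-joint arm with a two-finger parallel gripper is mounted at the origin on the work surface; the furniture and walls round the work are solid. World frame = base frame: x ahead of the robot, y to its left, z up, the work surface at z = 0. Lengths are in m, angles in rad, forces in N, time in s.
With the tool pointing down it reaches from about 0.35 to 0.875 m from the base axis. Payload 15.5 kg.
Tool frame: the origin (TCP) lies midway between the tips of the shut fingers; the grasp point (between the pads) lies 19 mm behind it; z points along the fingers, y is the line along which they close (so a half turn about z gives the same grasp; the last joint's range is limited). The gripper opens to 85 mm and grips with 20 to 120 N. Pads are 22 mm wide; open, the fingers measure 114 mm over their backs; the gripper's body (76 mm by 85 mm) begins 54 mm behind the grasp point. The pads swing forward as they close: fully open they stand 13 mm farther back than shut.
Start: joints at [-1.403, 0.494, 1.345, -0, 1.302, -0.096], TCP at [0.162, -0.604, 0.231] pointing down, gripper open.
Joint ranges: [-2.91, 2.91], [-0.82, 2.16], [0.22, 2.67], [-1.22, 4.37], [0.12, 2.79], [-3.08, 3.08]. Speed limits (rad/s): [1.89, 1.89, 2.57, 3.01, 3.01, 3.01].

INTERFACE

Orientations are given as a unit quaternion [x, y, z, w].
In Python, from station import readout, imaging, workorder gives the robot as it stands. The module is installed in compiled form; this text tells all that it offers.
- The arm moves only by the tool carry_out, never from a script. Its argument "steps" is a list of rows, each an object with "xyz": the shift along the tool's x, y, z in m, a list of three; "dr": the turn, a rotation vector about the tool's x, y, z in degrees, a list of three; "fingers": the opening, from 0 (shut) to 1 (fully open). In form: [{"xyz": [dx, dy, dz], "dr": [wx, wy, wz], "fingers": fingers}, ...]. A call has 1 to 5 rows; each row is the pose to reach, as a shift and turn from the pose commanded when the call began, along the tool's axes at that moment; what a row does not reach only later rows make up. A row lasts 1/12 s, in which the tool goes at most 41.7 mm and 7.16 degrees, less where a joint would pass 70% of its speed; a pose out of reach is approached as far as the arm can. A call with a gripper value outside its range is refused whole. The fingers move at their own pace and stop on an object; "grip_force" is the grip in N (left out, the last holds). Time passes only in rows, so rows that repeat a pose let the fingers close. It gives the time, the measured TCP pose, the force, the opening and the grip force at its end, in the units of the state.
- readout.observe(): the state, without advancing time (a new reading comes with each control period).
- imaging.read_camera(name): name is "scene" or "top" or "wrist"; returns a dict with "color" (384x512x3 uint8, red, green, blue), "mtx" (3x3 intrinsics, pixels), "extrinsics" (4x4, takes a point from world to camera coordinates). Camera axes: x right, y up, looking along -z (the intrinsics and any distortion apply to the point x, -y, -z); pixel columns grow to the right and rows downward; lengths in m; the calibration is good to about 2 mm. A picture is of the moment at which its call begins. There is no depth.
- workorder.close_job(): hands the job in; it is judged then, once.
Trained networks look in a picture, given as the dict that the camera call returned (one of the last four; its "shot" number tells which), for a name from the list of things; names that differ only in an ending like _2 or _b are one class to them, and where a whole thing is asked for, a point or a joint stands for the part that bears it (a point fixed in the world has none). Each returns a list of dicts, best first, with "score" (0 to 1); they miss things now and then, are a little off and sometimes report something else, mostly with a low value. They report only what shows in the picture. A call takes as long as a camera call.
- imaging.trace(picture, label): "mask" (384x512 bool, what is visible of it) and "point" ([column, row] in pixels, amid what is visible of it).
The state is a dict: "time_s": time; "joint_positions": joint angles; "dq": joint speeds; "effort": joint torques, N m; "position": TCP position; "ee_rot": TCP orientation; "ft_force": force on the tool from outside, world axes, zero at the start; "moment": the same for the moment, N m; "opening": opening from 0.0 (shut) to 1.0 (fully open); "gripper_force": force on a finger pad.
Only numpy, scipy, OpenCV 4.12 (cv2) and the standard library are available. Lean on these libraries where they do the work, as an engineer would, in place of code of your own. Each camera call takes 0.05 s, during which the arm holds its last target. There are 200 camera calls.

TASK

Open the green parts tin. First take the stapler off its lid and lay it upright and flat on the floor of the shallow tray, beside the tape roll there, and slide the brown carton sideways, still upright, until no part of it stands in front of the tin; only then lift the lid by the steel tab on its front and push it right back until it rests on its stop. Be gentle with the tin and lid (never push or press them with more than about 25 N, never fling the lid), and leave the other things where they are.

Things in the scene. Friction and masses are not known exactly. Their poses are not given: they have to be found in the camera images.
- tin: Dark green tin, 120 (x) x 169 (y) x 55 mm, fixed, at the left or right of the table. Origin: centre of underside; front (steel tab) is -x, hinge at +x, z up. Walls 43 mm high (back 47); contents below 32 mm. The lid is a cap, 2 mm thick, top face z = 55 mm, with 14 mm skirts in front and at the sides (front skirt outer face x = -60 mm).
- tin_lid (a joint): Lid angle, rad: 0 shut, 1.83 on its stop (leaning back past upright). Hinge axis: parallel to the tin's y through x = +60 mm, z = 52 mm of the tin's frame. No spring; the hinge rubs (about 0.15 N m) and holds the lid where it is left; 2 to 3 N up at the tab raise it.
- tab_edge (a point): Middle of the outer edge of the steel tab on the lid's front: a level flange 64 mm wide (y), 3 mm thick, 22 mm out from the skirt, free beneath. With the lid shut it is at x = -82, y = 0, z = 42.5 mm of the tin's frame, axes parallel to the tin's; it turns with the lid.
- stapler: Red and white stapler, 36 mm wide (x), 135 mm long (y), 40 mm high, 0.22 kg, links fixed, lying upright on the tin's lid. Above 10 mm over its underside it is 24 to 28 mm wide. Origin: centre of its underside, z up.
- tray: Shallow light cardboard tray, open side up, 108 (x) x 235 (y) x 16 mm, floor 3 mm, walls 3 to 4 mm thick. Origin: centre of underside. Loose, 0.25 kg. A roll of tape lies in its +y end; the rest is free for the stapler, laid along y. It is at the side of the table where the tin is not.
- clear_tape: Roll of clear yellowish tape, 68 mm across, 18 mm high, lying flat in the tray. Origin: centre of its underside. Leave it in the tray.
- brown_carton: Brown small carton, 75 mm (x) x 56 mm (y) x 40 mm high, 0.08 kg, standing just in front of the tin with its long side roughly along the tin's front. Origin: centre of its underside, z up. Nearer the robot (x below 0.31 m) lies fixed clutter, up to 30 mm high, and at the left edge (y above 0.25 m) a tape dispenser 127 mm high.
- jar: White jar with green cap, 47 mm across, 55 mm high, loose, at the back between tin and tray. Origin: centre of its underside. Leave alone.
- glue: Glue stick standing upright, blue cap on yellow barrel, 28 mm across, 86 mm high, loose, between tin and tray. Origin: centre of underside. Leave alone.
- white_tape: Roll of white tape, 90 mm across, 24 mm high, lying flat on the table in front of the tray. Origin: centre of underside. Leave alone.

How it is judged:
By the outcome, as a careful person would: the job done as asked, in the order asked, and still so for the second after the job is handed in, with the robot touching nothing.
It also fails if it takes over 72 s, if anything falls off the work surface, if the arm or the gripper's body presses on something with over 40 N, if the wrist force passes 120 N, or if a joint passes its speed limit or range.

## Working session

There is one attempt and no reset: what is moved stays moved. The work goes in short steps, Python scripts to look and compute and a tool call to move; the robot and the scene stay as the last step left them, time stands still between calls to the robot, and variables do not carry over. Pictures are saved under pics/ and viewed, at most 14 in all, crops included, and the job is handed in when it is done.

Besides the shell and the picture viewer there is one more tool, called as name(argument=value, ...) on one line, values as JSON. carry_out: Moves the arm, as the interface text tells. Its arguments: {"type":"object","properties":{"steps":{"type":"array"},"grip_force":{"type":"number"}},"required":["steps"]}

```bash
mkdir -p pics
cat > h.py <<'E'
import numpy as np, cv2
from station import readout, imaging, workorder
def shot(n,save=None):
    p=imaging.read_camera(n)
    if save: cv2.imwrite('pics/'+save,p['color'][:,:,::-1])
    return p
def proj(p,X):
    X=np.atleast_2d(X); E=np.array(p['extrinsics']); c=X@E[:3,:3].T+E[:3,3]
    c=c*[1,-1,-1]; u=c@np.array(p['mtx']).T
    return u[:,:2]/u[:,2:]
def ray(p,uv,z):
    E=np.array(p['extrinsics']);R=E[:3,:3];o=-R.T@E[:3,3]
    uv=np.atleast_2d(uv).astype(float)
    d=np.linalg.solve(np.array(p['mtx']),np.c_[uv,np.ones(len(uv))].T).T*[1,-1,-1]@R
    return o+d*((z-o[2])/d[:,2])[:,None]
def tr(p,l):
    r=imaging.trace(p,l)
    return r[0] if r else None
def rect(p,m,z):
    pts=np.argwhere(m)[:,::-1]
    w=ray(p,pts,z)[:,:2]
    (c,s,a)=cv2.minAreaRect((w*1000).astype(np.float32))
    return np.round(c,1),np.round(s,1),round(a,1)
E
python3 - <<'E'
from h import *
p=shot('top','top1.png'); 
print(p['mtx'],p['extrinsics'],[k for k in p])
for l,z in [('tin',.055),('stapler',.04+.055),('tray',.016),('clear_tape',.018),('brown_carton',.04),('jar',.055),('glue',.086),('white_tape',.024),('tab_edge',.0425)]:
    t=tr(p,l)
    if t is None: print(l,None);continue
    print(l,round(t['score'],2),np.round(t['point']),t['mask'].sum(),rect(p,t['mask'],z))
q=shot('scene','sc1.png')
print(readout.observe())
E
```

```text
[[413.53188967   0.         256.9389965 ]
 [  0.         413.53188967 187.97570905]
 [  0.           0.           1.        ]] [[-0.0089028  -0.99980045 -0.01788308  0.02440166]
 [ 0.99096389 -0.01121483  0.13365929 -0.51577693]
 [-0.13383317 -0.01653155  0.99086598 -1.01403952]
 [ 0.          0.          0.          1.        ]] ['color', 'mtx', 'extrinsics', 'shot']
tin 0.7 [191. 179.] 2788 (array([514.5, 184.3]), array([147.6, 172.4]), 11.4)
stapler 0.69 [184. 193.] 831 (array([497.9, 195.9]), array([ 39.7, 133.1]), 32.8)
tray 0.64 [334. 182.] 3337 (array([ 527.2, -164.9]), array([109. , 237.6]), 5.0)
clear_tape 0.58 [297. 177.] 491 (array([531.4, -89.1]), array([67. , 70.4]), 89.0)
brown_carton 0.84 [187. 242.] 719 (array([386.7, 186.5]), array([56.3, 79.4]), 8.6)
jar 0.55 [264. 155.] 303 (array([596.8,   4.2]), array([42.8, 51.3]), 89.3)
glue 0.48 [269. 172.] 142 (array([545.5,  -1.5]), array([24.3, 34.4]), 89.3)
white_tape 0.98 [344. 235.] 753 (array([ 400., -166.]), array([90.6, 87.6]), 89.4)
tab_edge 0.78 [190. 174.] 2766 (array([516.7, 185.8]), array([146.2, 175.8]), 11.3)
{'time_s': 0.55, 'joint_positions': array([-1.40348096e+00,  4.93608162e-01,  1.34552674e+00, -4.72000531e-05,
        1.30247483e+00, -9.55065523e-02]), 'dq': array([ 7.61696051e-04,  1.70900564e-03, -2.48124043e-03, -2.85265424e-04,
       -1.43488665e-03, -6.26919519e-05]), 'effort': array([-1.20932069e-03, -8.81562853e+01, -3.84099805e+01, -2.04210119e-04,
        1.48420640e-03, -4.31783334e-06]), 'position': array([ 0.16236234, -0.60353549,  0.23126281]), 'ee_rot': array([ 9.91377178e-01,  1.31039270e-01, -2.30474260e-05, -7.71861692e-06]), 'ft_force': array([-0.03953825,  0.3627939 , -0.44196554]), 'moment': array([ 0.03964455,  0.00616517, -0.00531455]), 'gripper_force': 0.0, 'opening': 0.998783757544805}
```

```bash
python3 -c "
import cv2
a=cv2.imread('pics/top1.png')[110:300,120:400];cv2.imwrite('pics/top1c.png',cv2.resize(a,None,fx=2.85,fy=2.85,interpolation=2))"
```

```text
(no output)
```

View pics/top1c.png

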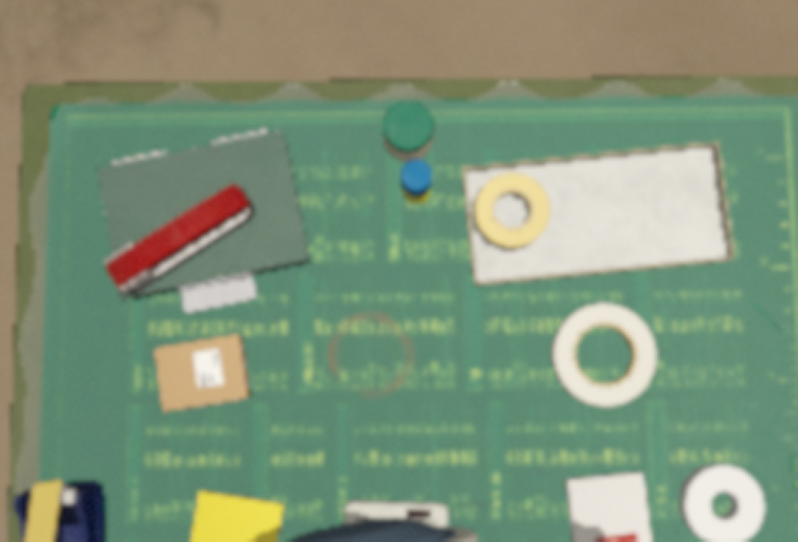

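View pics/sc1.png

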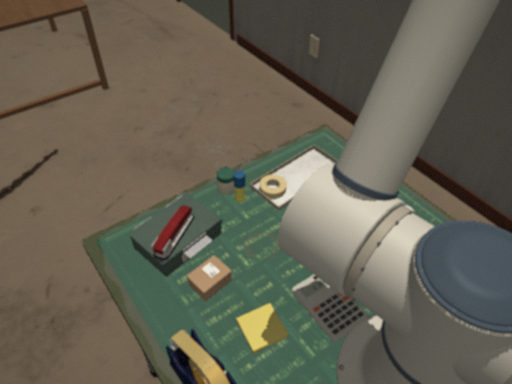

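Top view: the tin is at the left with its tab at crop pixel (218,292). The stapler lies across the lid at about 33°, centred near (180,237). The carton is at (202,373), and the tray is at the right with the tape roll in its left end. I'll refine the poses by fitting box silhouettes.

```bash
cat >> h.py <<'E'
from scipy.optimize import minimize
from scipy.spatial.transform import Rotation as Ro
def box(x0,x1,y0,y1,z0,z1): return np.array([[x,y,z] for x in(x0,x1) for y in(y0,y1) for z in(z0,z1)])
def draw(p,parts,v,z0):
    c,s=np.cos(v[2]),np.sin(v[2]); R=np.array([[c,-s,0],[s,c,0],[0,0,1]])
    S=4; im=np.zeros((384*S,512*S),np.uint8)
    for b in parts:
        h=cv2.convexHull(((proj(p,b@R.T+[v[0],v[1],z0])+.5)*S).astype(np.float32))
        cv2.fillConvexPoly(im,np.round(h).astype(np.int32),255)
    return cv2.resize(im,(512,384),interpolation=cv2.INTER_AREA)/255.
def fit(views,parts,v0,z0=0):
    "views: (picture, mask, ignore-mask)"
    f=lambda v:sum((np.abs(draw(p,parts,v,z0)-m)*(1-g)).sum() for p,m,g in views)
    r=minimize(f,v0,method='Nelder-Mead',options=dict(initial_simplex=np.array([v0,np.add(v0,[.01,0,0]),np.add(v0,[0,.01,0]),np.add(v0,[0,0,.1])]),xatol=1e-4,fatol=.1))
    return np.round([*r.x[:2],np.degrees(r.x[2])],4),round(r.fun,1),sum(m.sum() for _,m,_ in views)
TIN=[box(-.06,.06,-.0845,.0845,0,.055),box(-.082,-.06,-.032,.032,.041,.044)]
STA=[box(-.018,.018,-.0675,.0675,0,.01),box(-.013,.013,-.0675,.0675,.01,.04)]
TRAY=[box(-.054,.054,-.1175,.1175,0,.016)]
CAR=[box(-.0375,.0375,-.028,.028,0,.04)]
def go(xyz,R):
    "rows' numbers for a world TCP target, tool rotation R"
    s=readout.observe(); C=Ro.from_quat(s['ee_rot'])
    return np.round(C.inv().apply(np.array(xyz)-s['position']),4),np.round((C.inv()*R).as_rotvec(degrees=True),2)
def down(psi,tilt=0):
    "tool down, tool y at psi deg; tilt leans z towards tool x"
    a=np.radians(psi+90);X=np.array([np.cos(a),np.sin(a),0]);Y=np.array([np.cos(a-np.pi/2),np.sin(a-np.pi/2),0])
    return Ro.from_matrix(np.c_[X,Y,[0,0,-1]])*Ro.from_euler('y',tilt,degrees=True)
E
python3 - <<'E'
from h import *
P={n:shot(n) for n in('top','scene')}
M={}
for n in P:
    for l in('tin','stapler','tray','clear_tape','brown_carton','jar','glue'):
        t=tr(P[n],l); M[n,l]=t['mask'] if t else None
        print(n,l,t and round(t['score'],2))
for ns in(['top'],['scene'],['top','scene']):
    def F(l,parts,v0,z0,ig=()):
        try:
            g=lambda n:cv2.dilate(sum([M[n,i].astype(np.uint8) for i in ig if M[n,i] is not None],np.zeros((384,512),np.uint8)).clip(0,1),np.ones((3,3)))
            print(ns,l,fit([(P[n],M[n,l]*1.,g(n)) for n in ns],parts,v0,z0))
        except Exception as e: print(ns,l,e)
    F('tin',TIN,[.52,.185,.2],0,['stapler'])
    F('stapler',STA,[.498,.196,.57],.055)
    F('brown_carton',CAR,[.387,.186,1.72],0)
    if ns==['top']: F('tray',TRAY,[.527,-.165,.087],0,['clear_tape'])
print(go([.5,-.3,.22],down(-20)),go([.5,.19,.22],down(33)))
E
```

```text
top tin 0.96
top stapler 0.73
top tray 0.63
top clear_tape 0.9
top brown_carton 0.8
top jar 0.72
top glue 0.5
scene tin 0.88
scene stapler 0.82
scene tray 0.88
scene clear_tape 0.9
scene brown_carton 0.91
scene jar 0.84
scene glue 0.67
['top'] tin (array([ 0.5272,  0.1887, 11.1424]), np.float64(102.9), np.float64(2837.0))
['top'] stapler (array([ 0.5034,  0.2007, 31.2475]), np.float64(110.1), np.float64(802.0))
['top'] brown_carton (array([ 0.3867,  0.1888, 97.9854]), np.float64(37.9), np.float64(739.0))
['top'] tray (array([ 0.5283, -0.1659,  5.124 ]), np.float64(74.6), np.float64(3387.0))
['scene'] tin (array([ 0.5264,  0.1829, 12.0393]), np.float64(261.0), np.float64(3240.0))
['scene'] stapler (array([ 0.4972,  0.2003, 32.6956]), np.float64(143.4), np.float64(1232.0))
['scene'] brown_carton (array([  0.3838,   0.1859, 100.8689]), np.float64(125.6), np.float64(1210.0))
['top', 'scene'] tin (array([ 0.5267,  0.1868, 11.2115]), np.float64(434.5), np.float64(6077.0))
['top', 'scene'] stapler (array([ 0.4993,  0.2   , 33.4116]), np.float64(361.7), np.float64(2034.0))
['top', 'scene'] brown_carton (array([ 0.3858,  0.187 , 98.499 ]), np.float64(178.2), np.float64(1949.0))
(array([ 0.4049, -0.2054,  0.0113]), array([ -0.  ,  -0.  , -54.94])) (array([ 0.5322, -0.6786,  0.0113]), array([  -0.  ,   -0.  , -107.94]))
```

carry_out(steps=[{"xyz": [0.036,-0.02,0],"dr": [0,0,0],"fingers": 0.8},{"xyz": [0.072,-0.04,0],"dr": [0,0,0],"fingers": 0.8},{"xyz": [0.108,-0.06,0],"dr": [0,0,0],"fingers": 0.8},{"xyz": [0.144,-0.08,0],"dr": [0,0,0],"fingers": 0.8},{"xyz": [0.18,-0.1,0],"dr": [0,0,0],"fingers": 0.8}], grip_force=30)

```text
time_s: 1.77
position: [0.3112, -0.4588, 0.2314]
ee_rot: [0.991, 0.131, 0.0, 0.0]
ft_force: [-0.1, -1.1, -0.2]
opening: 0.798
gripper_force: 0.0
```

carry_out(steps=[{"xyz": [0.036,-0.02,0],"dr": [0,0,0],"fingers": 0.8},{"xyz": [0.072,-0.04,0],"dr": [0,0,0],"fingers": 0.8},{"xyz": [0.108,-0.06,0],"dr": [0,0,0],"fingers": 0.8},{"xyz": [0.144,-0.08,0],"dr": [0,0,0],"fingers": 0.8},{"xyz": [0.18,-0.1,0],"dr": [0,0,0],"fingers": 0.8}])

```text
time_s: 2.18
position: [0.4592, -0.3153, 0.2315]
ee_rot: [0.991, 0.131, 0.0, 0.0]
ft_force: [0.0, -0.1, -0.4]
opening: 0.801
gripper_force: 0.0
```

carry_out(steps=[{"xyz": [0.02,-0.036,0],"dr": [0,0,0],"fingers": 0.8},{"xyz": [0.04,-0.072,0],"dr": [0,0,0],"fingers": 0.8},{"xyz": [0.06,-0.108,0],"dr": [0,0,0],"fingers": 0.8},{"xyz": [0.08,-0.144,0],"dr": [0,0,0],"fingers": 0.8},{"xyz": [0.1,-0.18,0],"dr": [0,0,0],"fingers": 0.8}])

```text
time_s: 2.6
position: [0.508, -0.1151, 0.2315]
ee_rot: [0.991, 0.131, 0.0, 0.0]
ft_force: [1.2, -0.7, 0.2]
opening: 0.8
gripper_force: 0.0
```

carry_out(steps=[{"xyz": [0.015,-0.038,0.006],"dr": [0,0,0],"fingers": 0.8},{"xyz": [0.03,-0.076,0.012],"dr": [0,0,0],"fingers": 0.8},{"xyz": [0.045,-0.114,0.018],"dr": [0,0,0],"fingers": 0.8},{"xyz": [0.06,-0.152,0.024],"dr": [0,0,0],"fingers": 0.8},{"xyz": [0.075,-0.19,0.03],"dr": [0,0,0],"fingers": 0.8}])

```text
time_s: 3.02
position: [0.5309, 0.0879, 0.2012]
ee_rot: [0.991, 0.131, 0.0, 0.0]
ft_force: [1.2, 0.8, 0.4]
opening: 0.797
gripper_force: 0.0
```

carry_out(steps=[{"xyz": [0,-0.03,0],"dr": [0,0,-7],"fingers": 0.8},{"xyz": [0,-0.06,0],"dr": [0,0,-14],"fingers": 0.8},{"xyz": [0,-0.09,0],"dr": [0,0,-21],"fingers": 0.8},{"xyz": [0,-0.118,0],"dr": [0,0,-28],"fingers": 0.8},{"xyz": [0,-0.118,0],"dr": [0,0,-35],"fingers": 0.8}])

```text
time_s: 3.43
position: [0.4989, 0.2038, 0.2014]
ee_rot: [0.904, 0.427, 0.0, -0.001]
ft_force: [-0.8, -0.2, -0.4]
opening: 0.802
gripper_force: 0.0
```

carry_out(steps=[{"xyz": [0,0,0],"dr": [0,0,-7],"fingers": 0.8},{"xyz": [0,0,0],"dr": [0,0,-14],"fingers": 0.8},{"xyz": [0,0,0],"dr": [0,0,-21],"fingers": 0.8},{"xyz": [0,0,0],"dr": [0,0,-28],"fingers": 0.8},{"xyz": [0,0,0],"dr": [0,0,-35],"fingers": 0.8}])

```text
time_s: 3.85
position: [0.5003, 0.1999, 0.2014]
ee_rot: [0.735, 0.678, 0.0, 0.0]
ft_force: [0.1, 0.5, -0.3]
opening: 0.797
gripper_force: 0.0
```

carry_out(steps=[{"xyz": [0,0,0],"dr": [0,0,-7],"fingers": 0.8},{"xyz": [0,0,0],"dr": [0,0,-14],"fingers": 0.8},{"xyz": [0,0,0],"dr": [0,0,-21],"fingers": 0.8},{"xyz": [0,0,0],"dr": [0,0,-28],"fingers": 0.8},{"xyz": [0,0,0],"dr": [0,0,-35],"fingers": 0.8}])

```text
time_s: 4.27
position: [0.5003, 0.1998, 0.2014]
ee_rot: [0.497, 0.868, 0.0, 0.0]
ft_force: [-0.4, -0.6, 0.1]
opening: 0.803
gripper_force: 0.0
```

Excellent tracking. Now a wrist look at the stapler.

Run:
```python
from h import *
p=shot('wrist','w1.png')
t=tr(p,'stapler'); print(t and (t['score'],t['mask'].sum(),t['point']))
if t: print(fit([(p,t['mask']*1.,np.zeros((384,512)))],STA,[.5,.2,.57],.055))
t=tr(p,'tin'); 
s=tr(p,'stapler')
if t and s: print(fit([(p,t['mask']*1.,cv2.dilate(s['mask'].astype(np.uint8),np.ones((3,3))))],TIN,[.5267,.187,.195],0))
c=tr(p,'brown_carton'); print(c and (c['score'],fit([(p,c['mask']*1.,np.zeros((384,512)))],CAR,[.386,.187,1.72],0)))
```

```text
(0.91, np.int64(4263), [257.8, 172.0])
(array([ 0.5007,  0.2018, 32.7676]), np.float64(549.9), np.float64(4263.0))
(array([ 0.5247,  0.1855, 11.1181]), np.float64(435.7), np.float64(13030.0))
(0.8, (array([ 0.3852,  0.1868, 99.2988]), np.float64(263.3), np.float64(4144.0)))
```

View pics/w1.png

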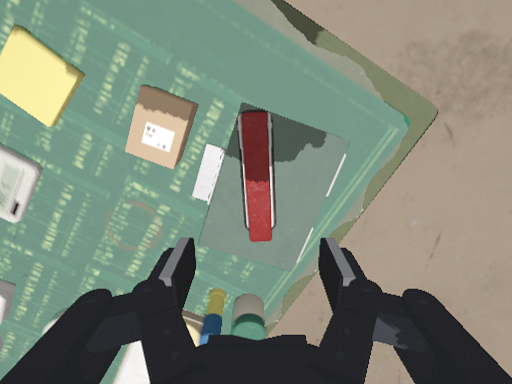

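The wrist view shows the stapler running from (255,110) to (260,240), centred between the fingers and about 3° off. The fits agree to 2–3 mm.

```bash
python3 -c "
from h import *
print(go([.5005,.201,.067],down(33)))"
```

```text
(array([0.0009, 0.0008, 0.1343]), array([ 0. ,  0. , -3.2]))
```

carry_out(steps=[{"xyz": [0.001,0.001,0.03],"dr": [0,0,-3.2],"fingers": 0.8},{"xyz": [0.001,0.001,0.06],"dr": [0,0,-3.2],"fingers": 0.8},{"xyz": [0.001,0.001,0.09],"dr": [0,0,-3.2],"fingers": 0.8},{"xyz": [0.001,0.001,0.115],"dr": [0,0,-3.2],"fingers": 0.8},{"xyz": [0.001,0.001,0.134],"dr": [0,0,-3.2],"fingers": 0.8}])

```text
time_s: 4.93
position: [0.5, 0.201, 0.0653]
ee_rot: [0.477, 0.879, -0.001, -0.001]
ft_force: [-1.0, 0.1, -0.8]
opening: 0.796
gripper_force: 0.0
```

carry_out(steps=[{"xyz": [0,0,0],"dr": [0,0,0],"fingers": 0.3},{"xyz": [0,0,0],"dr": [0,0,0],"fingers": 0.2},{"xyz": [0,0,0],"dr": [0,0,0],"fingers": 0.2},{"xyz": [0,0,0],"dr": [0,0,0],"fingers": 0.2},{"xyz": [0,0,0],"dr": [0,0,0],"fingers": 0.2}])

```text
time_s: 5.35
position: [0.5015, 0.2014, 0.0687]
ee_rot: [0.475, 0.88, 0.001, 0.001]
ft_force: [-0.5, -0.4, 7.6]
opening: 0.273
gripper_force: 33.6
```

carry_out(steps=[{"xyz": [0,0,0],"dr": [0,0,0],"fingers": 0.1},{"xyz": [0,0,0],"dr": [0,0,0],"fingers": 0.1},{"xyz": [0,0,0],"dr": [0,0,0],"fingers": 0.1},{"xyz": [0,0,0],"dr": [0,0,0],"fingers": 0.1},{"xyz": [0,0,0],"dr": [0,0,0],"fingers": 0.1}])

```text
time_s: 5.77
position: [0.5015, 0.2014, 0.0687]
ee_rot: [0.475, 0.88, 0.001, 0.001]
ft_force: [-1.8, -1.0, 9.6]
opening: 0.266
gripper_force: 34.0
```

carry_out(steps=[{"xyz": [0,0,-0.01],"dr": [0,0,0],"fingers": 0.1},{"xyz": [0,0,-0.03],"dr": [0,0,0],"fingers": 0.1},{"xyz": [0,0,-0.06],"dr": [0,0,0],"fingers": 0.1},{"xyz": [0,0,-0.09],"dr": [0,0,0],"fingers": 0.1},{"xyz": [0,0,-0.12],"dr": [0,0,0],"fingers": 0.1}])

```text
time_s: 6.18
position: [0.5002, 0.2011, 0.1896]
ee_rot: [0.475, 0.88, 0.0, 0.0]
ft_force: [0.9, 0.6, -4.0]
opening: 0.266
gripper_force: 32.2
```

Run:
```python
from h import *
s=readout.observe(); print(s['position'],s['ft_force'],s['opening'],s['gripper_force'])
p=shot('scene')
q=shot('top')
a=np.hstack([p['color'][120:290,60:360],q['color'][110:280,110:410]])[:,:,::-1]
cv2.imwrite('pics/c2.png',cv2.resize(a,(800,227)))
t=Ro.from_euler('z',5.1,degrees=True).apply([0.002,-.037,0])+[.5283,-.1659,0]
print(t,go([t[0],t[1],.19],down(5.1)))
```

```text
[0.50021564 0.20108364 0.18959952] [ 0.88487444  0.62123427 -4.03081211] 0.26572877690695224 32.22851880826056
[ 0.53358117 -0.20257573  0.        ] (array([-0.3551, -0.196 ,  0.002 ]), array([ 0.47,  0.03, 28.15]))
```

View pics/c2.png

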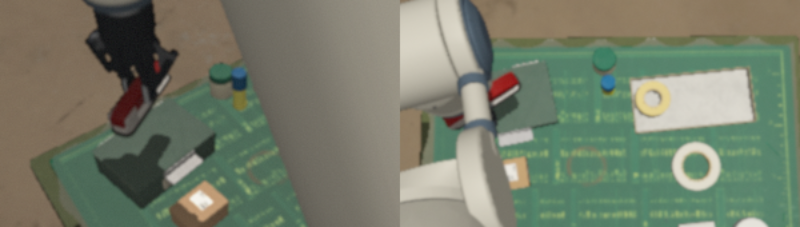

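The stapler is held clear of the lid. Next I carry it over the tray.

carry_out(steps=[{"xyz": [-0.02,-0.01,0],"dr": [0,0,0],"fingers": 0.1},{"xyz": [-0.05,-0.026,0],"dr": [0,0,0],"fingers": 0.1},{"xyz": [-0.08,-0.043,0],"dr": [0,0,0],"fingers": 0.1},{"xyz": [-0.11,-0.06,0],"dr": [0,0,0],"fingers": 0.1},{"xyz": [-0.14,-0.077,0],"dr": [0,0,0],"fingers": 0.1}])

```text
time_s: 6.7
position: [0.5124, 0.0405, 0.1873]
ee_rot: [0.475, 0.88, -0.0, -0.0]
ft_force: [-0.0, -0.1, -2.7]
opening: 0.272
gripper_force: 32.3
```

carry_out(steps=[{"xyz": [-0.03,-0.017,0],"dr": [0,0,0],"fingers": 0.1},{"xyz": [-0.06,-0.034,0],"dr": [0,0,0],"fingers": 0.1},{"xyz": [-0.09,-0.05,0],"dr": [0,0,0],"fingers": 0.1},{"xyz": [-0.12,-0.066,0],"dr": [0,0,0],"fingers": 0.1},{"xyz": [-0.15,-0.083,0],"dr": [0,0,0],"fingers": 0.1}])

```text
time_s: 7.12
position: [0.5254, -0.1306, 0.1873]
ee_rot: [0.475, 0.88, 0.0, -0.0]
ft_force: [0.9, 1.4, -2.6]
opening: 0.266
gripper_force: 32.3
```

carry_out(steps=[{"xyz": [-0.03,-0.016,0],"dr": [0,0,5],"fingers": 0.1},{"xyz": [-0.05,-0.028,0],"dr": [0,0,11],"fingers": 0.1},{"xyz": [-0.065,-0.036,0],"dr": [0,0,17],"fingers": 0.1},{"xyz": [-0.065,-0.036,0],"dr": [0,0,23],"fingers": 0.1},{"xyz": [-0.065,-0.036,0],"dr": [0,0,28.2],"fingers": 0.1}])

```text
time_s: 7.53
position: [0.5309, -0.2042, 0.187]
ee_rot: [0.678, 0.735, -0.0, -0.0]
ft_force: [-0.1, 1.0, -3.3]
opening: 0.265
gripper_force: 32.2
```

carry_out(steps=[{"xyz": [0,0,0.02],"dr": [0,0,0],"fingers": 0.1},{"xyz": [0,0,0.04],"dr": [0,0,0],"fingers": 0.1},{"xyz": [0,0,0.06],"dr": [0,0,0],"fingers": 0.1},{"xyz": [0,0,0.075],"dr": [0,0,0],"fingers": 0.1},{"xyz": [0,0,0.08],"dr": [0,0,0],"fingers": 0.1}])

```text
time_s: 7.95
position: [0.53, -0.2025, 0.1052]
ee_rot: [0.675, 0.738, -0.0, -0.002]
ft_force: [-0.0, 0.3, -3.2]
opening: 0.265
gripper_force: 32.2
```

Run:
```python
from h import *
s=readout.observe(); print(s['position'],s['ft_force'],s['opening'],s['gripper_force'])
p=shot('scene')
q=shot('wrist')
a=np.hstack([p['color'],q['color']])[:,:,::-1]
cv2.imwrite('pics/c3.png',cv2.resize(a,(800,300)))
t=tr(q,'clear_tape')
if t: print(t['score'],ray(q,t['point'],.018),rect(q,t['mask'],.018))
t=np.array([.5336,-.2026])
print(t,go([t[0],t[1],.0185],down(5.1)))
```

```text
[ 0.53000699 -0.20247093  0.10516458] [-0.03707775  0.26455789 -3.22326686] 0.26473443655572076 32.19863589853048
0.78 [[ 0.53289834 -0.07521951  0.018     ]] (array([529.5, -89.1]), array([67.4, 65.9]), 5.1)
[ 0.5336 -0.2026] (array([0.0003, 0.0023, 0.0891]), array([-0.02, -0.01, -0.05]))
```

View pics/c3.png

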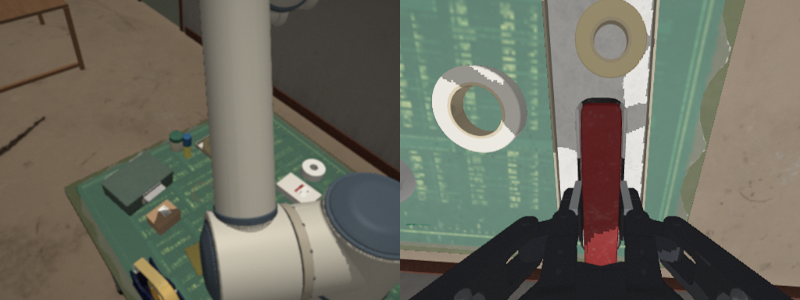

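The wrist view shows the stapler aligned with the tray, its far end about (600,100) and short of the tape roll. Now I lower it.

carry_out(steps=[{"xyz": [0,0.002,0.02],"dr": [0,0,0],"fingers": 0.1},{"xyz": [0,0.002,0.04],"dr": [0,0,0],"fingers": 0.1},{"xyz": [0,0.002,0.06],"dr": [0,0,0],"fingers": 0.1},{"xyz": [0,0.002,0.075],"dr": [0,0,0],"fingers": 0.1},{"xyz": [0,0.002,0.084],"dr": [0,0,0],"fingers": 0.1}])

```text
time_s: 8.52
position: [0.5335, -0.203, 0.0229]
ee_rot: [0.675, 0.738, 0.0, 0.0]
ft_force: [-0.2, 0.2, -2.9]
opening: 0.267
gripper_force: 32.2
```

carry_out(steps=[{"xyz": [0,0,0.001],"dr": [0,0,0],"fingers": 0.1},{"xyz": [0,0,0.002],"dr": [0,0,0],"fingers": 0.1},{"xyz": [0,0,0.003],"dr": [0,0,0],"fingers": 0.1},{"xyz": [0,0,0.003],"dr": [0,0,0],"fingers": 0.1}])

```text
time_s: 8.85
position: [0.534, -0.2032, 0.0212]
ee_rot: [0.675, 0.738, 0.0, 0.001]
ft_force: [0.2, 0.5, -2.3]
opening: 0.268
gripper_force: 32.2
```

carry_out(steps=[{"xyz": [0,0,0.001],"dr": [0,0,0],"fingers": 0.1},{"xyz": [0,0,0.002],"dr": [0,0,0],"fingers": 0.1},{"xyz": [0,0,0.002],"dr": [0,0,0],"fingers": 0.1}])

```text
time_s: 9.1
position: [0.5335, -0.203, 0.0184]
ee_rot: [0.675, 0.738, 0.0, 0.0]
ft_force: [-0.6, -0.2, -3.1]
opening: 0.271
gripper_force: 32.2
```

carry_out(steps=[{"xyz": [0,0,0.001],"dr": [0,0,0],"fingers": 0.1},{"xyz": [0,0,0.001],"dr": [0,0,0],"fingers": 0.1}])

```text
time_s: 9.27
position: [0.5333, -0.203, 0.0172]
ee_rot: [0.675, 0.738, -0.0, -0.0]
ft_force: [-0.3, -0.3, -3.5]
opening: 0.267
gripper_force: 32.2
```

carry_out(steps=[{"xyz": [0,0,0.001],"dr": [0,0,0],"fingers": 0.1},{"xyz": [0,0,0.001],"dr": [0,0,0],"fingers": 0.1}])

```text
time_s: 9.43
position: [0.5334, -0.203, 0.0167]
ee_rot: [0.675, 0.738, 0.0, 0.0]
ft_force: [-3.2, 1.9, 8.5]
opening: 0.27
gripper_force: 33.7
```

carry_out(steps=[{"xyz": [0,0,0.001],"dr": [0,0,0],"fingers": 0.1},{"xyz": [0,0,0.001],"dr": [0,0,0],"fingers": 0.1}])

```text
time_s: 9.6
position: [0.5335, -0.203, 0.0167]
ee_rot: [0.675, 0.738, 0.0, 0.0]
ft_force: [-7.6, 3.6, 28.6]
opening: 0.268
gripper_force: 36.4
```

carry_out(steps=[{"xyz": [0,0,-0.002],"dr": [0,0,0],"fingers": 0.27},{"xyz": [0,0,-0.002],"dr": [0,0,0],"fingers": 0.4},{"xyz": [0,0,-0.002],"dr": [0,0,0],"fingers": 0.55},{"xyz": [0,0,-0.002],"dr": [0,0,0],"fingers": 0.55},{"xyz": [0,0,-0.02],"dr": [0,0,0],"fingers": 0.55}])

```text
time_s: 10.02
position: [0.532, -0.2023, 0.033]
ee_rot: [0.675, 0.738, -0.001, -0.002]
ft_force: [-1.5, 0.2, -1.3]
opening: 0.552
gripper_force: 0.0
```

carry_out(steps=[{"xyz": [0,0,-0.035],"dr": [0,0,0],"fingers": 0.6},{"xyz": [0,0,-0.07],"dr": [0,0,0],"fingers": 0.7},{"xyz": [0,0,-0.105],"dr": [0,0,0],"fingers": 0.8},{"xyz": [0,0,-0.14],"dr": [0,0,0],"fingers": 0.9},{"xyz": [0,0,-0.16],"dr": [0,0,0],"fingers": 1.0}])

```text
time_s: 10.43
position: [0.5343, -0.2034, 0.1989]
ee_rot: [0.675, 0.738, 0.0, 0.002]
ft_force: [1.0, -0.3, 1.0]
opening: 0.996
gripper_force: 0.0
```

Run:
```python
from h import *
s=readout.observe(); print(s['position'],s['ft_force'],s['opening'],s['gripper_force'],s['joint_positions'])
q=shot('wrist','w4.png')
t=tr(q,'stapler')
print(fit([(q,t['mask']*1.,np.zeros((384,512)))],STA,[.533,-.203,.09],.003))
t=tr(q,'clear_tape'); print(t and rect(q,t['mask'],.018))
print(go([.3855,.187,.18],down(-80.9)))
```

```text
[ 0.53427862 -0.2033803   0.19888774] [ 0.99435332 -0.29607413  1.01523844] 0.9961092681366076 0.0 [-4.68167940e-01  4.51192505e-01  1.52352345e+00 -4.89634959e-06
  1.16327573e+00 -5.56494783e-01]
(array([ 0.5335, -0.2026,  4.3423]), np.float64(361.1), np.float64(3237.0))
(array([529.1, -88.3]), array([67.6, 67.5]), 77.3)
(array([ 0.402 , -0.1138,  0.0157]), array([ 2.000e-01, -4.000e-02,  8.595e+01]))
```

View pics/w4.png

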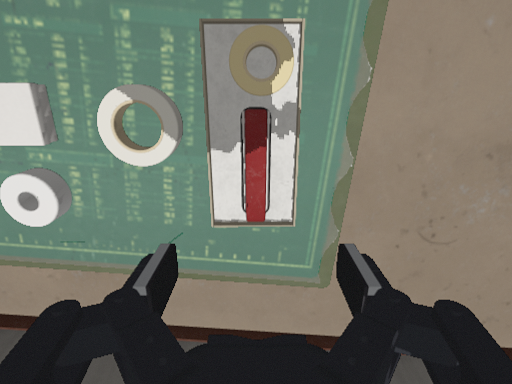

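The wrist view shows the stapler flat and upright in the tray, from (255,108) to (257,220), inside the walls and clear of the tape at (262,60). On to the carton.

carry_out(steps=[{"xyz": [0.036,-0.01,0],"dr": [0,0,0],"fingers": 1.0},{"xyz": [0.072,-0.02,0],"dr": [0,0,0],"fingers": 1.0},{"xyz": [0.108,-0.03,0],"dr": [0,0,0],"fingers": 1.0},{"xyz": [0.144,-0.04,0],"dr": [0,0,0],"fingers": 1.0},{"xyz": [0.18,-0.05,0],"dr": [0,0,0],"fingers": 1.0}])

```text
time_s: 11.0
position: [0.4661, -0.0266, 0.1939]
ee_rot: [0.675, 0.737, -0.001, -0.001]
ft_force: [1.3, 0.4, -0.3]
opening: 0.997
gripper_force: 0.0
```

carry_out(steps=[{"xyz": [0.036,-0.01,0],"dr": [0,0,0],"fingers": 1.0},{"xyz": [0.072,-0.02,0],"dr": [0,0,0],"fingers": 1.0},{"xyz": [0.108,-0.03,0],"dr": [0,0,0],"fingers": 1.0},{"xyz": [0.144,-0.04,0],"dr": [0,0,0],"fingers": 1.0},{"xyz": [0.18,-0.05,0],"dr": [0,0,0],"fingers": 1.0}])

```text
time_s: 11.42
position: [0.4004, 0.1481, 0.1942]
ee_rot: [0.675, 0.737, -0.001, -0.001]
ft_force: [1.5, 0.7, 0.4]
opening: 1.002
gripper_force: 0.0
```

carry_out(steps=[{"xyz": [0.02,-0.007,0.008],"dr": [0,0,6],"fingers": 1.0},{"xyz": [0.042,-0.014,0.016],"dr": [0,0,12],"fingers": 1.0},{"xyz": [0.042,-0.014,0.016],"dr": [0,0,19],"fingers": 1.0},{"xyz": [0.042,-0.014,0.016],"dr": [0,0,26],"fingers": 1.0},{"xyz": [0.042,-0.014,0.016],"dr": [0,0,33],"fingers": 1.0}])

```text
time_s: 11.83
position: [0.3834, 0.1876, 0.1779]
ee_rot: [0.858, 0.513, -0.001, -0.0]
ft_force: [-0.7, 1.1, -0.6]
opening: 0.999
gripper_force: 0.0
```

carry_out(steps=[{"xyz": [0,0,0],"dr": [0,0,7],"fingers": 1.0},{"xyz": [0,0,0],"dr": [0,0,14],"fingers": 1.0},{"xyz": [0,0,0],"dr": [0,0,21],"fingers": 1.0},{"xyz": [0,0,0],"dr": [0,0,28],"fingers": 1.0},{"xyz": [0,0,0],"dr": [0,0,35],"fingers": 1.0}])

```text
time_s: 12.25
position: [0.3837, 0.1872, 0.1781]
ee_rot: [0.973, 0.231, -0.001, 0.0]
ft_force: [-0.3, -0.6, 0.7]
opening: 1.001
gripper_force: 0.0
```

carry_out(steps=[{"xyz": [0,0,0],"dr": [0,0,6],"fingers": 1.0},{"xyz": [0,0,0],"dr": [0,0,12],"fingers": 1.0},{"xyz": [0,0,0],"dr": [0,0,18],"fingers": 1.0},{"xyz": [0,0,0],"dr": [0,0,18],"fingers": 1.0}], grip_force=20)

```text
time_s: 12.58
position: [0.3837, 0.1872, 0.1782]
ee_rot: [0.997, 0.076, -0.001, 0.0]
ft_force: [0.7, -0.3, -0.0]
opening: 1.001
gripper_force: 0.0
```

Run:
```python
from h import *
q=shot('wrist','w5.png')
t=tr(q,'brown_carton'); print(t['score'])
print(fit([(q,t['mask']*1.,np.zeros((384,512)))],CAR,[.3855,.187,1.72],0))
t=tr(q,'tin')
if t: print(fit([(q,t['mask']*1.,np.zeros((384,512)))],TIN,[.525,.186,.195],0))
s=readout.observe(); print(s['position'],s['joint_positions'])
print(go([.3855,.187,.002],down(-80.9)))
```

```text
0.72
(array([ 0.3845,  0.1877, 98.5591]), np.float64(226.2), np.float64(3992.0))
(array([ 0.5253,  0.1867, 11.2264]), np.float64(211.3), np.float64(20749.0))
[0.3840155  0.18728862 0.17864989] [3.13792249e-01 2.93040047e-01 1.87637434e+00 3.61539220e-05
 9.73496261e-01 1.72265295e+00]
(array([0.0016, 0.0005, 0.1766]), array([0.01, 0.07, 0.18]))
```

View pics/w5.png

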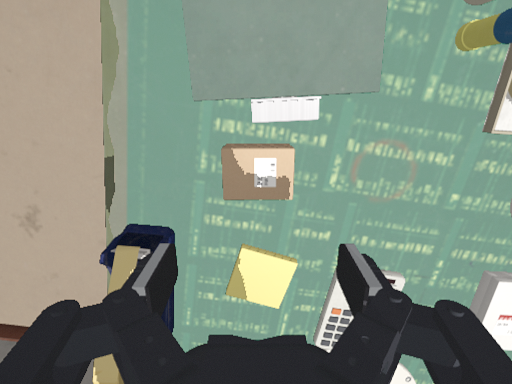

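The carton is centred at (258,172), square to the fingers, with the tab beyond it at (285,110). I descend to grip it by its ends.

carry_out(steps=[{"xyz": [0.001,0,0.03],"dr": [0,0,0],"fingers": 1.0},{"xyz": [0.001,0,0.06],"dr": [0,0,0],"fingers": 1.0},{"xyz": [0.001,0,0.09],"dr": [0,0,0],"fingers": 1.0},{"xyz": [0.001,0,0.11],"dr": [0,0,0],"fingers": 1.0},{"xyz": [0.001,0,0.125],"dr": [0,0,0],"fingers": 1.0}])

```text
time_s: 13.15
position: [0.3845, 0.1873, 0.0523]
ee_rot: [0.997, 0.081, -0.001, 0.0]
ft_force: [-0.3, -0.4, 0.5]
opening: 0.997
gripper_force: 0.0
```

carry_out(steps=[{"xyz": [0,0,0.012],"dr": [0,0,0],"fingers": 1.0},{"xyz": [0,0,0.024],"dr": [0,0,0],"fingers": 1.0},{"xyz": [0,0,0.036],"dr": [0,0,0],"fingers": 1.0},{"xyz": [0,0,0.045],"dr": [0,0,0],"fingers": 1.0},{"xyz": [0,0,0.05],"dr": [0,0,0],"fingers": 1.0}])

```text
time_s: 13.57
position: [0.385, 0.1874, 0.0032]
ee_rot: [0.997, 0.08, -0.001, 0.0]
ft_force: [-0.0, -0.1, 0.4]
opening: 1.001
gripper_force: 0.0
```

carry_out(steps=[{"xyz": [0,0,0],"dr": [0,0,0],"fingers": 0.95},{"xyz": [0,0,0],"dr": [0,0,0],"fingers": 0.9},{"xyz": [0,0,0],"dr": [0,0,0],"fingers": 0.84},{"xyz": [0,0,0],"dr": [0,0,0],"fingers": 0.84},{"xyz": [0,0,0],"dr": [0,0,0],"fingers": 0.84}])

```text
time_s: 13.98
position: [0.3856, 0.1877, 0.0047]
ee_rot: [0.997, 0.079, 0.0, -0.0]
ft_force: [0.2, -0.2, -1.3]
opening: 0.875
gripper_force: 24.1
```

carry_out(steps=[{"xyz": [0,0.008,0],"dr": [0,0,0],"fingers": 0.84},{"xyz": [0,0.022,0],"dr": [0,0,0],"fingers": 0.84},{"xyz": [0,0.038,0],"dr": [0,0,0],"fingers": 0.84},{"xyz": [0,0.056,0],"dr": [0,0,0],"fingers": 0.84},{"xyz": [0,0.075,0],"dr": [0,0,0],"fingers": 0.84}])

```text
time_s: 14.4
position: [0.3974, 0.1125, 0.0045]
ee_rot: [0.997, 0.079, 0.0, -0.0]
ft_force: [0.4, 1.7, 1.4]
opening: 0.873
gripper_force: 24.4
```

carry_out(steps=[{"xyz": [0,0.02,0],"dr": [0,0,0],"fingers": 0.84},{"xyz": [0,0.04,0],"dr": [0,0,0],"fingers": 0.84},{"xyz": [0,0.06,0],"dr": [0,0,0],"fingers": 0.84},{"xyz": [0,0.078,0],"dr": [0,0,0],"fingers": 0.84},{"xyz": [0,0.09,0],"dr": [0,0,0],"fingers": 0.84}])

```text
time_s: 14.82
position: [0.4116, 0.0228, 0.0045]
ee_rot: [0.997, 0.079, 0.0, 0.0]
ft_force: [-0.4, 1.8, 2.0]
opening: 0.873
gripper_force: 24.5
```

carry_out(steps=[{"xyz": [0,0.004,0],"dr": [0,0,0],"fingers": 0.84},{"xyz": [0,0.005,0],"dr": [0,0,0],"fingers": 0.84},{"xyz": [0,0.005,0],"dr": [0,0,0],"fingers": 0.92},{"xyz": [0,0.005,0],"dr": [0,0,0],"fingers": 1.0},{"xyz": [0,0.005,0],"dr": [0,0,0],"fingers": 1.0}])

```text
time_s: 15.23
position: [0.412, 0.0203, 0.0043]
ee_rot: [0.997, 0.079, -0.0, -0.0]
ft_force: [0.1, 0.8, -0.1]
opening: 1.002
gripper_force: 0.0
```

carry_out(steps=[{"xyz": [0,0,-0.01],"dr": [0,0,0],"fingers": 1.0},{"xyz": [0,0,-0.03],"dr": [0,0,0],"fingers": 1.0},{"xyz": [0,0,-0.06],"dr": [0,0,0],"fingers": 1.0},{"xyz": [0,0,-0.1],"dr": [0,0,0],"fingers": 1.0},{"xyz": [0,0,-0.14],"dr": [0,0,0],"fingers": 1.0}])

```text
time_s: 15.65
position: [0.4111, 0.0204, 0.1455]
ee_rot: [0.997, 0.079, -0.001, -0.0]
ft_force: [1.4, -0.0, 0.2]
opening: 0.997
gripper_force: 0.0
```

Run:
```python
from h import *
q=shot('wrist','w6.png')
t=tr(q,'brown_carton'); 
v=fit([(q,t['mask']*1.,np.zeros((384,512)))],CAR,[.4125,.02,1.72],0); print(t['score'],v)
c,s=np.cos(np.radians(11.2)),np.sin(np.radians(11.2))
d=v[0][:2]-[.5253,.1867]; print('local',c*d[0]+s*d[1],-s*d[0]+c*d[1])
# lift path: tilt 45, upper corner = TCP+11mm*n
n=np.array([.7071,.7071]);f=np.array([-.7071,.7071])
out=[]
for th in np.radians([0,10,20,30,45,60,75,90,100,105]):
    r=lambda x,z:np.array([.06,.052])+[np.cos(th)*(x-.06)+np.sin(th)*(z-.052),-np.sin(th)*(x-.06)+np.cos(th)*(z-.052)]
    C=r(-.082,.041)-.010*f if th<np.radians(45.1) else r(-.072,.041)
    T=C-.011*n; out.append(T); print(round(np.degrees(th)),np.round(T*1000))
W=lambda x,z,y=0:[.5253+c*x-s*y,.1867+s*x+c*y,z]
print(readout.observe()['position'])
x,z=out[0]; print('start',W(x,z),go(W(x-.04,.14),down(-78.8)),go(W(x-.04,.14),down(-78.8,45)),go(W(x-.04,.14),down(-78.8,-45)), down(-78.8,-45).apply([0,0,1]))
```

```text
0.65 (array([4.12000e-01, 2.00000e-02, 9.87167e+01]), np.float64(212.9), np.float64(5070.0))
local -0.14352108544943273 -0.14151847240348742
0 [-83.  26.]
10 [-82.  51.]
20 [-78.  75.]
30 [-69.  99.]
45 [-49. 130.]
60 [-23. 153.]
75 [  7. 169.]
90 [ 41. 176.]
100 [ 64. 176.]
105 [ 76. 175.]
[0.4143162  0.02011331 0.14899582]
start [np.float64(0.4441680438710188), np.float64(0.17063544009021467), np.float64(0.0261509)] (array([ 0.0133, -0.1425,  0.0088]), array([ 0.12, -0.43, -2.07])) (array([ 0.0133, -0.1425,  0.0088]), array([ 0.93, 44.57, -1.92])) (array([ 0.0133, -0.1425,  0.0088]), array([ -0.7 , -45.42,  -2.01])) [-0.69364004 -0.13734443 -0.70710678]
```

View pics/w6.png

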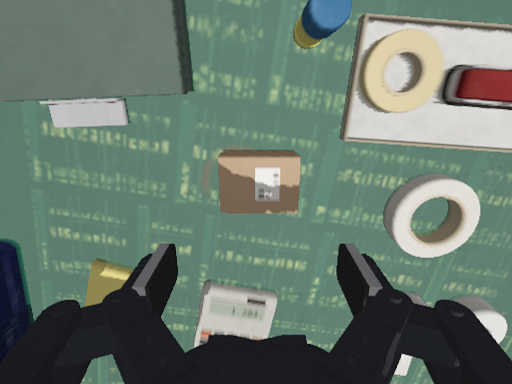

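The carton stands upright at (258,180), its near edge 18 mm clear of the tin's side. Next I stage for the lid, with fingers shut and the tool tilted 45°.

carry_out(steps=[{"xyz": [0.003,-0.03,0],"dr": [0,0,0],"fingers": 0.5},{"xyz": [0.006,-0.06,0],"dr": [0,0,0],"fingers": 0},{"xyz": [0.009,-0.09,0],"dr": [0,0,0],"fingers": 0},{"xyz": [0.012,-0.12,0.004],"dr": [0,0,-1],"fingers": 0},{"xyz": [0.013,-0.142,0.009],"dr": [0,0,-2],"fingers": 0}])

```text
time_s: 16.17
position: [0.4022, 0.1645, 0.1352]
ee_rot: [0.995, 0.097, 0.0, -0.0]
ft_force: [0.4, -1.0, 0.2]
opening: 0.302
gripper_force: 0.0
```

carry_out(steps=[{"xyz": [0,0,0],"dr": [0,6,0],"fingers": 0},{"xyz": [0,0,0],"dr": [0,12,0],"fingers": 0},{"xyz": [0,0,0],"dr": [0,18,0],"fingers": 0},{"xyz": [0,0,0],"dr": [0,24,0],"fingers": 0},{"xyz": [0,0,0],"dr": [0,30,0],"fingers": 0}])

```text
time_s: 16.58
position: [0.4004, 0.1616, 0.1387]
ee_rot: [0.972, 0.093, 0.217, -0.015]
ft_force: [-0.5, -1.1, -0.1]
opening: -0.001
gripper_force: 0.0
```

carry_out(steps=[{"xyz": [0,0,0],"dr": [0,6,0],"fingers": 0},{"xyz": [0,0,0],"dr": [0,12,0],"fingers": 0},{"xyz": [0,0,0],"dr": [0,15,0],"fingers": 0},{"xyz": [0,0,0],"dr": [0,15,0],"fingers": 0}])

```text
time_s: 16.92
position: [0.4033, 0.1717, 0.1572]
ee_rot: [0.963, 0.076, 0.259, -0.013]
ft_force: [-0.6, 0.0, 0.7]
opening: -0.003
gripper_force: 0.0
```

```bash
cat >> h.py <<'E'
c_,s_=np.cos(np.radians(11.2)),np.sin(np.radians(11.2))
def W(x,z,y=0): return [.5253+c_*x-s_*y,.1867+s_*x+c_*y,z]
def L(p): d=np.array(p)-[.5253,.1867,0]; return np.round([c_*d[0]+s_*d[1],-s_*d[0]+c_*d[1],d[2]],4)
E
python3 - <<'E'
from h import *
s=readout.observe(); print(L(s['position']),s['joint_positions'],s['opening'])
print(go(W(-.112,.05),down(-78.8,45)));print(go(W(-.108,.019),down(-78.8,45)))
p=shot('scene','s7.png');E=np.array(shot('wrist')['extrinsics'])
cv2.imwrite('pics/s7c.png',cv2.resize(p['color'][130:330,80:340,::-1],(780,600)))
E
```

```text
[-0.1226  0.009   0.1572] [ 0.35067968  0.26703373  2.28308501 -0.95827066  0.13474568  2.6879395 ] -0.0026030930287791877
(array([-0.0442,  0.007 ,  0.0984]), array([ 2.1 , 14.98, -1.35]))
(array([-0.0562,  0.0064,  0.1272]), array([ 2.1 , 14.98, -1.35]))
```

View pics/s7c.png

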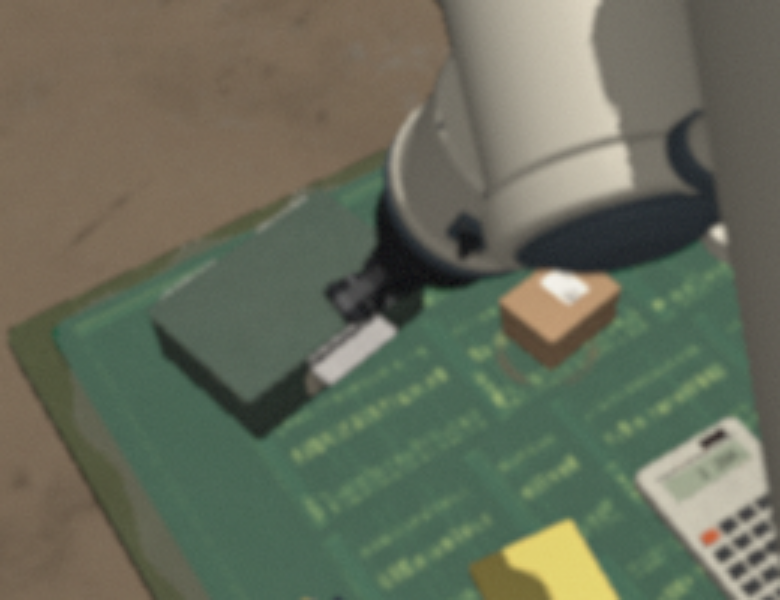

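At 30° of tilt joint 5 is at its lower limit. About 25° is enough for hooking, so I'll back off to that and line the tool up with the arm's plane.

carry_out(steps=[{"xyz": [0,0,-0.01],"dr": [0,-5,0],"fingers": 0},{"xyz": [0,0,-0.01],"dr": [0,-10,0],"fingers": 0},{"xyz": [0,0,-0.01],"dr": [0,-10,0],"fingers": 0}])

```text
time_s: 17.27
position: [0.4051, 0.1591, 0.163]
ee_rot: [0.974, 0.071, 0.214, 0.01]
ft_force: [0.5, -0.9, 0.2]
opening: -0.002
gripper_force: 0.0
```

Run:
```python
from h import *
s=readout.observe(); print(L(s['position']),np.round(s['joint_positions'],3))
z=Ro.from_quat(s['ee_rot']).as_matrix(); print(z.round(3))
print(go(W(-.125,.13),down(-72,25)))
```

```text
[-0.1233 -0.0037  0.163 ] [ 0.336  0.239  2.195 -0.42   0.32   2.136]
[[ 0.899  0.133  0.418]
 [ 0.142 -0.99   0.01 ]
 [ 0.415  0.05  -0.908]]
(array([-0.0154, -0.0053,  0.029 ]), array([ 6.93,  0.69, -8.16]))
```

carry_out(steps=[{"xyz": [-0.008,-0.003,0.015],"dr": [3.5,0.4,-4],"fingers": 0},{"xyz": [-0.015,-0.005,0.029],"dr": [6.9,0.7,-8.2],"fingers": 0},{"xyz": [-0.015,-0.005,0.029],"dr": [6.9,0.7,-8.2],"fingers": 0},{"xyz": [-0.015,-0.005,0.029],"dr": [6.9,0.7,-8.2],"fingers": 0}])

```text
time_s: 17.6
position: [0.4005, 0.1673, 0.1367]
ee_rot: [0.968, 0.135, 0.209, -0.031]
ft_force: [-0.5, -0.2, -0.0]
opening: 0.002
gripper_force: 0.0
```

Run:
```python
from h import *
s=readout.observe(); print(L(s['position']),np.round(s['joint_positions'],3))
for x,z in[(-.115,.06),(-.112,.02),(-.08,.02)]: print(go(W(x,z),down(-72,25)))
```

```text
[-0.1262  0.0052  0.1367] [0.244 0.298 2.254 0.109 0.165 1.433]
(array([-0.0219,  0.0064,  0.0743]), array([ 0.65,  0.61, -1.94]))
(array([-0.0357,  0.0068,  0.1119]), array([ 0.65,  0.61, -1.94]))
(array([-0.0066,  0.0095,  0.1251]), array([ 0.65,  0.61, -1.94]))
```

carry_out(steps=[{"xyz": [0.004,0.004,0.02],"dr": [0.3,-0.5,-1],"fingers": 0},{"xyz": [0,0.008,0.05],"dr": [0.6,-1,-2],"fingers": 0},{"xyz": [-0.008,0.008,0.08],"dr": [0.6,-1,-2],"fingers": 0},{"xyz": [-0.008,0.008,0.08],"dr": [0.6,-1,-2],"fingers": 0}])

```text
time_s: 17.93
position: [0.4408, 0.1667, 0.0804]
ee_rot: [0.97, 0.154, 0.183, -0.035]
ft_force: [-0.3, -0.6, 0.3]
opening: -0.003
gripper_force: 0.0
```

Run:
```python
from h import *
s=readout.observe(); print(L(s['position']),np.round(s['joint_positions'],3),Ro.from_quat(s['ee_rot']).as_matrix().round(3)[:,[0,2]])
for x,z in[(-.102,.045),(-.1,.02),(-.08,.02)]: print(go(W(x,z),down(-72,24)))
```

```text
[-0.0868 -0.0032  0.0804] [0.195 0.473 2.193 0.493 0.118 0.97 ] [[ 0.885  0.345]
 [ 0.287  0.125]
 [ 0.367 -0.93 ]]
(array([-0.0267, -0.0046,  0.0276]), array([-0.7 ,  2.48, -0.05]))
(array([-0.034 , -0.0041,  0.0516]), array([-0.7 ,  2.48, -0.05]))
(array([-0.0155, -0.0016,  0.0588]), array([-0.7 ,  2.48, -0.05]))
```

Joint 5 is at its limit here too. I'll fit a quick kinematic model from the recorded states to see which tilts are feasible.

```bash
cat > kin.py <<'E'
from h import *
from scipy.optimize import least_squares
D=[([-1.40348,.493608,1.345527,0,1.302475,-.095507],[.162362,-.603535,.231263]),
([-.468168,.4511925,1.52352345,0,1.16327573,-.556495],[.53427862,-.2033803,.19888774]),
([.313792,.29304,1.876374,0,.973496,1.722653],[.3840155,.18728862,.17864989]),
([.35068,.267034,2.283085,-.95827,.134746,2.68794],[.4033,.1717,.1572]),
([.336,.239,2.195,-.42,.32,2.136],[.4051,.1591,.163]),
([.244,.298,2.254,.109,.165,1.433],[.4005,.1673,.1367]),
([.195,.473,2.193,.493,.118,.97],[.4408,.1667,.0804])]
def fk(q,p):
    h,o,a,b,e,L,d=p
    R1=Ro.from_euler('z',q[0]);A=R1*Ro.from_euler('y',q[1]);B=A*Ro.from_euler('y',q[2])
    C=B*Ro.from_euler('z',q[3])*Ro.from_euler('y',q[4])*Ro.from_euler('z',-q[5] if SG else q[5])
    return R1.apply([o,d,0])+[0,0,h]+A.apply([0,0,a])+B.apply([e,0,b])+C.apply([0,0,L]),C
SG=False
f=lambda p:np.concatenate([fk(q,p)[0]-x for q,x in D])
r=least_squares(f,[.3,0,.4,.4,0,.25,.06]); P=r.x
def ik(pos,R,q0,j5lo=.15):
    off=Ro.from_matrix(fk(D[0][0],P)[1].inv().as_matrix()@Ro.from_quat([.991377,.131039,0,0]).as_matrix())
    g=lambda q:np.r_[(fk(q,P)[0]-pos)*10,((fk(q,P)[1]*off).inv()*R).as_rotvec()]
    lo=[-2.91,-.82,.22,-1.22,j5lo,-3.08];hi=[2.91,2.16,2.67,4.37,2.79,3.08]
    s=least_squares(g,np.clip(q0,np.add(lo,.01),np.subtract(hi,.01)),bounds=(lo,hi)); return s.x,np.abs(s.fun).max()
E
python3 - <<'E'
from kin import *
print(P.round(4),np.abs(r.fun).max())
for a in(-78.8,-76): 
  for t in(5,10,15,20,25):
    for x,z in((-.1,.02),(-.083,.024),(-.075,.08),(-.04,.13),(.07,.175)):
        q,e=ik(W(x,z),down(a,t),[.25,.5,2.2,0,.3,1.5]); print(a,t,x,z,q.round(2),round(e,3))
for t in(30,45,60):
    for x,z in((-.1,.02),(-.083,.024),(.07,.175)):
        q,e=ik(W(x,z),down(-77,t),[.25,.5,2.,3.14,.3,-1.5]); print('flip',t,x,z,q.round(2),round(e,3))
E
```

```text
[0.2552 0.     0.5973 0.3841 0.1177 0.3347 0.0596] 0.00024401404791249415
-78.8 5 -0.1 0.02 [ 0.25  0.61  2.02 -0.01  0.42  1.63] 0.0
-78.8 5 -0.083 0.024 [ 0.24  0.61  1.98 -0.01  0.47  1.63] 0.0
-78.8 5 -0.075 0.08 [ 0.24  0.5   1.92 -0.01  0.63  1.62] 0.0
-78.8 5 -0.04 0.13 [ 0.24  0.45  1.79 -0.01  0.81  1.62] 0.0
-78.8 5 0.07 0.175 [ 0.23  0.52  1.48 -0.    1.06  1.61] 0.0
-78.8 10 -0.1 0.02 [ 0.25  0.6   2.1  -0.04  0.27  1.66] 0.0
-78.8 10 -0.083 0.024 [ 0.25  0.6   2.05 -0.03  0.31  1.65] 0.0
-78.8 10 -0.075 0.08 [ 0.25  0.48  1.99 -0.02  0.49  1.64] 0.0
-78.8 10 -0.04 0.13 [ 0.24  0.42  1.87 -0.01  0.68  1.63] 0.0
-78.8 10 0.07 0.175 [ 0.23  0.48  1.56 -0.01  0.92  1.61] 0.0
-78.8 15 -0.1 0.02 [ 0.26  0.61  2.15 -0.13  0.15  1.76] 0.023
-78.8 15 -0.083 0.024 [ 0.25  0.61  2.12 -0.1   0.15  1.72] 0.0
-78.8 15 -0.075 0.08 [ 0.25  0.47  2.06 -0.04  0.34  1.66] 0.0
-78.8 15 -0.04 0.13 [ 0.25  0.4   1.94 -0.03  0.54  1.64] 0.0
-78.8 15 0.07 0.175 [ 0.24  0.46  1.64 -0.01  0.79  1.62] 0.0
-78.8 20 -0.1 0.02 [ 0.3   0.61  2.15 -0.53  0.15  2.2 ] 0.091
-78.8 20 -0.083 0.024 [ 0.28  
[... 1800 characters left out ...]
 0.48  2.15 -0.03  0.15  1.61] 0.071
-76 25 -0.04 0.13 [0.23 0.39 2.08 0.02 0.23 1.55] 0.0
-76 25 0.07 0.175 [0.23 0.42 1.79 0.02 0.5  1.54] 0.0
flip 30 -0.1 0.02 [ 0.25  0.75  2.39  3.17  0.52 -1.57] 0.0
flip 30 -0.083 0.024 [ 0.25  0.72  2.35  3.17  0.44 -1.57] 0.0
flip 30 0.07 0.175 [ 0.23  0.41  1.86 -0.01  0.35  1.58] 0.0
flip 45 -0.1 0.02 [ 0.26  1.19  2.64  3.17  1.47 -1.55] 0.0
flip 45 -0.083 0.024 [ 0.26  1.08  2.57  3.16  1.29 -1.56] 0.0
flip 45 0.07 0.175 [ 0.23  0.45  2.07  3.16  0.17 -1.59] 0.0
flip 60 -0.1 0.02 [ 0.51  1.51  2.67  3.55  1.97 -1.24] 0.135
flip 60 -0.083 0.024 [ 0.4   1.49  2.67  3.39  2.   -1.37] 0.078
flip 60 0.07 0.175 [ 0.23  0.61  2.25  3.15  0.77 -1.57] 0.0
```

The model fits to 0.03 mm. Plain tilt is limited to about 15°. With the wrist flipped (joint 4 ≈ π) a 45° tilt is reachable, so I'll plan that flip, done high up.

```bash
cat >> kin.py <<'E'
OFF=Ro.from_matrix(fk(D[0][0],P)[1].inv().as_matrix()@Ro.from_quat([.991377,.131039,0,0]).as_matrix())
def pose(q): p,C=fk(q,P); return p,C*OFF
def rows(qs):
    "qs[0]=start; print rows in groups of 5, relative to each group's start"
    for i in range(0,len(qs)-1,5):
        p0,R0=pose(qs[i])
        print('call',[(R0.inv().apply(pose(q)[0]-p0).round(3).tolist(),(R0.inv()*pose(q)[1]).as_rotvec(degrees=True).round(1).tolist()) for q in qs[i+1:i+6]], 'end',pose(qs[min(i+5,len(qs)-1)])[0].round(3))
def lin(a,b,n): return [np.add(a,np.subtract(b,a)*k/n) for k in range(n+1)]
E
python3 - <<'E'
from kin import *
q=readout.observe()['joint_positions']; print(q.round(3))
qA=np.array([.25,.2,1.95,0,.5,1.57]); print(pose(qA)[0])
rows(lin(q,qA,10))
S=lin(qA,[.25,.2,1.95,3.14,.5,-1.57],20); rows(S)
print([pose(s)[0].round(2).tolist() for s in S[::5]])
E
```

```text
[0.195 0.473 2.193 0.493 0.118 0.97 ]
[0.50233735 0.18974169 0.23681152]
call [([0.014, -0.005, -0.009], [0.7, 0.9, 0.2]), ([0.028, -0.01, -0.018], [1.1, 1.7, 0.3]), ([0.041, -0.013, -0.028], [1.4, 2.3, 0.5]), ([0.054, -0.015, -0.039], [1.5, 3.0, 0.7]), ([0.065, -0.016, -0.051], [1.4, 3.6, 0.9])] end [0.476 0.194 0.152]
call [([0.012, -0.0, -0.012], [-0.3, 0.6, 0.3]), ([0.024, 0.0, -0.024], [-0.9, 1.2, 0.6]), ([0.035, 0.002, -0.038], [-1.6, 1.8, 1.0]), ([0.047, 0.005, -0.052], [-2.5, 2.4, 1.5]), ([0.058, 0.009, -0.067], [-3.7, 3.2, 2.2])] end [0.502 0.19  0.237]
call [([0.002, -0.025, -0.001], [4.3, 0.3, -1.1]), ([0.007, -0.05, -0.004], [8.5, 1.4, -2.2]), ([0.015, -0.073, -0.008], [12.5, 3.0, -3.2]), ([0.027, -0.094, -0.015], [16.2, 5.3, -4.1]), ([0.041, -0.113, -0.023], [19.5, 8.1, -5.0])] end [0.499 0.306 0.276]
call [([0.019, -0.017, -0.001], [2.8, 3.3, -1.1]), ([0.04, -0.03, -0.004], [5.1, 7.0, -2.2]), ([0.062, -0.041, -0.008], [6.7, 11.0, -3.2]), ([0.086, -0.048, -0.015], [7.7, 15.2, -4.1]), ([0.109, -0.051, -0.023], [8.1, 19.5, -5.0])] end [0.548 0.367 0.371]
call [([0.025, 0.002, -0.001], [-0.3, 4.3, -1.1]), ([0.05, 0.007, -0.004], [-1.3, 8.5, -2.2]), ([0.073, 0.015, -0.008], [-3.0, 12.5, -3.2]), ([0.094, 0.027, -0.015], [-5.3, 16.2, -4.1]), ([0.113, 0.041, -0.023], [-8.1, 19.5, -5.0])] end [0.619 0.337 0.466]
call [([0.017, 0.019, -0.001], [-3.3, 2.8, -1.1]), ([0.03, 0.04, -0.004], [-7.0, 5.1, -2.2]), ([0.041, 0.062, -0.008], [-11.0, 6.7, -3.2]), ([0.048, 0.086, -0.015], [-15.2, 7.7, -4.1]), ([0.051, 0.109, -0.023], [-19.5, 8.1, -5.0])] end [0.672 0.233 0.505]
[[0.5, 0.19, 0.24], [0.5, 0.31, 0.28], [0.55, 0.37, 0.37], [0.62, 0.34, 0.47], [0.67, 0.23, 0.51]]
```

carry_out(steps=[{"xyz": [0.014,-0.005,-0.009],"dr": [0.7,0.9,0.2],"fingers": 0},{"xyz": [0.028,-0.01,-0.018],"dr": [1.1,1.7,0.3],"fingers": 0},{"xyz": [0.041,-0.013,-0.028],"dr": [1.4,2.3,0.5],"fingers": 0},{"xyz": [0.054,-0.015,-0.039],"dr": [1.5,3.0,0.7],"fingers": 0},{"xyz": [0.065,-0.016,-0.051],"dr": [1.4,3.6,0.9],"fingers": 0}])

```text
time_s: 18.35
position: [0.4731, 0.1945, 0.1551]
ee_rot: [0.964, 0.148, 0.213, -0.053]
ft_force: [0.5, 0.4, 0.2]
opening: -0.001
gripper_force: 0.0
```

carry_out(steps=[{"xyz": [0.012,0,-0.012],"dr": [-0.3,0.6,0.3],"fingers": 0},{"xyz": [0.024,0,-0.024],"dr": [-0.9,1.2,0.6],"fingers": 0},{"xyz": [0.035,0.002,-0.038],"dr": [-1.6,1.8,1.0],"fingers": 0},{"xyz": [0.047,0.005,-0.052],"dr": [-2.5,2.4,1.5],"fingers": 0},{"xyz": [0.058,0.009,-0.067],"dr": [-3.7,3.2,2.2],"fingers": 0}])

```text
time_s: 18.77
position: [0.4994, 0.1897, 0.2401]
ee_rot: [0.962, 0.121, 0.243, -0.03]
ft_force: [0.0, 0.6, -0.3]
opening: 0.003
gripper_force: 0.0
```

Run:
```python
from kin import *
s=readout.observe();q=s['joint_positions']; print(q.round(3),s['position'])
rows(lin(q,[.25,.2,1.95,3.14,.5,-1.57],20))
```

```text
[ 0.252  0.19   1.954 -0.004  0.504  1.576] [0.4994146  0.18969951 0.24014414]
call [([0.002, -0.025, -0.001], [4.3, 0.3, -1.1]), ([0.007, -0.05, -0.003], [8.6, 1.3, -2.2]), ([0.015, -0.073, -0.008], [12.6, 2.9, -3.2]), ([0.027, -0.095, -0.014], [16.3, 5.2, -4.2]), ([0.041, -0.114, -0.022], [19.7, 8.0, -5.0])] end [0.496 0.306 0.279]
call [([0.019, -0.017, -0.001], [2.8, 3.3, -1.1]), ([0.04, -0.03, -0.003], [5.1, 7.0, -2.2]), ([0.063, -0.041, -0.008], [6.8, 11.0, -3.2]), ([0.086, -0.047, -0.014], [7.8, 15.2, -4.2]), ([0.11, -0.051, -0.022], [8.1, 19.5, -5.0])] end [0.545 0.368 0.373]
call [([0.025, 0.002, -0.001], [-0.3, 4.3, -1.1]), ([0.05, 0.007, -0.003], [-1.4, 8.5, -2.2]), ([0.073, 0.016, -0.008], [-3.0, 12.5, -3.2]), ([0.094, 0.028, -0.014], [-5.3, 16.2, -4.2]), ([0.113, 0.042, -0.022], [-8.1, 19.5, -5.0])] end [0.618 0.337 0.467]
call [([0.016, 0.019, -0.001], [-3.3, 2.8, -1.1]), ([0.03, 0.04, -0.003], [-7.0, 5.0, -2.2]), ([0.04, 0.063, -0.008], [-11.0, 6.7, -3.2]), ([0.047, 0.087, -0.014], [-15.2, 7.7, -4.2]), ([0.05, 0.11, -0.022], [-19.6, 8.0, -5.0])] end [0.672 0.233 0.505]
```

carry_out(steps=[{"xyz": [0.002,-0.025,-0.001],"dr": [4.3,0.3,-1.1],"fingers": 0},{"xyz": [0.007,-0.05,-0.003],"dr": [8.6,1.3,-2.2],"fingers": 0},{"xyz": [0.015,-0.073,-0.008],"dr": [12.6,2.9,-3.2],"fingers": 0},{"xyz": [0.027,-0.095,-0.014],"dr": [16.3,5.2,-4.2],"fingers": 0},{"xyz": [0.041,-0.114,-0.022],"dr": [19.7,8.0,-5.0],"fingers": 0}])

```text
time_s: 19.18
position: [0.4962, 0.3077, 0.2789]
ee_rot: [0.916, 0.201, 0.287, -0.193]
ft_force: [-0.7, 1.4, -0.3]
opening: 0.003
gripper_force: 0.0
```

carry_out(steps=[{"xyz": [0.019,-0.017,-0.001],"dr": [2.8,3.3,-1.1],"fingers": 0},{"xyz": [0.04,-0.03,-0.003],"dr": [5.1,7.0,-2.2],"fingers": 0},{"xyz": [0.063,-0.041,-0.008],"dr": [6.8,11.0,-3.2],"fingers": 0},{"xyz": [0.086,-0.047,-0.014],"dr": [7.8,15.2,-4.2],"fingers": 0},{"xyz": [0.11,-0.051,-0.022],"dr": [8.1,19.5,-5.0],"fingers": 0}])

```text
time_s: 19.6
position: [0.5462, 0.3675, 0.3742]
ee_rot: [0.829, 0.223, 0.433, -0.274]
ft_force: [-0.2, -0.1, 0.0]
opening: -0.003
gripper_force: 0.0
```

carry_out(steps=[{"xyz": [0.025,0.002,-0.001],"dr": [-0.3,4.3,-1.1],"fingers": 0},{"xyz": [0.05,0.007,-0.003],"dr": [-1.4,8.5,-2.2],"fingers": 0},{"xyz": [0.073,0.016,-0.008],"dr": [-3.0,12.5,-3.2],"fingers": 0},{"xyz": [0.094,0.028,-0.014],"dr": [-5.3,16.2,-4.2],"fingers": 0},{"xyz": [0.113,0.042,-0.022],"dr": [-8.1,19.5,-5.0],"fingers": 0}])

```text
time_s: 20.02
position: [0.6187, 0.3358, 0.468]
ee_rot: [0.752, 0.178, 0.593, -0.228]
ft_force: [-0.3, 0.2, -0.3]
opening: -0.002
gripper_force: 0.0
```

carry_out(steps=[{"xyz": [0.016,0.019,-0.001],"dr": [-3.3,2.8,-1.1],"fingers": 0},{"xyz": [0.03,0.04,-0.003],"dr": [-7.0,5.0,-2.2],"fingers": 0},{"xyz": [0.04,0.063,-0.008],"dr": [-11.0,6.7,-3.2],"fingers": 0},{"xyz": [0.047,0.087,-0.014],"dr": [-15.2,7.7,-4.2],"fingers": 0},{"xyz": [0.05,0.11,-0.022],"dr": [-19.6,8.0,-5.0],"fingers": 0}])

```text
time_s: 20.43
position: [0.6718, 0.2313, 0.5052]
ee_rot: [0.729, 0.091, 0.673, -0.082]
ft_force: [-0.1, 0.0, 0.8]
opening: 0.002
gripper_force: 0.0
```

Run:
```python
from kin import *
s=readout.observe();q=s['joint_positions']; print(q.round(3),s['position'],pose(q)[0])
qs=q
for x,z,t in((-.12,.15,45),(-.1,.06,45),(-.096,.022,45)):
    qs,e=ik(W(x,z),down(-77,t),[.25,.8,2.4,3.14,.9,-1.57]); print(x,z,t,qs.round(3),round(e,4))
    if z==.15:
        d=np.abs(qs-q)/np.array([1.89,1.89,2.57,3.01,3.01,3.01])/.7*12; print(d.max())
        rows(lin(q,qs,15));
```

```text
[ 0.25   0.198  1.954  3.154  0.5   -1.584] [0.67184856 0.23125934 0.50521863] [0.67121793 0.23106335 0.50471591]
-0.12 0.15 45 [ 0.267  0.503  2.562  3.185  0.709 -1.575] 0.0
4.06048389256682
call [([-0.034, -0.0, -0.006], [-0.0, -2.7, 0.1]), ([-0.067, -0.001, -0.015], [-0.0, -5.4, 0.2]), ([-0.099, -0.001, -0.024], [-0.0, -8.1, 0.3]), ([-0.129, -0.001, -0.036], [-0.1, -10.8, 0.4]), ([-0.159, -0.002, -0.049], [-0.1, -13.5, 0.5])] end [0.611 0.217 0.35 ]
call [([-0.031, 0.0, -0.007], [-0.0, -2.7, 0.1]), ([-0.061, 0.0, -0.016], [-0.1, -5.4, 0.1]), ([-0.09, 0.001, -0.027], [-0.2, -8.1, 0.2]), ([-0.117, 0.001, -0.039], [-0.2, -10.8, 0.2]), ([-0.144, 0.001, -0.053], [-0.3, -13.5, 0.2])] end [0.519 0.194 0.23 ]
call [([-0.028, 0.001, -0.009], [-0.1, -2.7, 0.0]), ([-0.055, 0.001, -0.019], [-0.2, -5.4, 0.0]), ([-0.081, 0.002, -0.03], [-0.3, -8.1, 0.0]), ([-0.105, 0.003, -0.043], [-0.4, -10.8, 0.0]), ([-0.129, 0.004, -0.057], [-0.6, -13.4, 0.0])] end [0.408 0.163 0.15 ]
-0.1 0.06 45 [ 0.26   0.981  2.624  3.167  1.249 -1.555] 0.0
-0.096 0.022 45 [ 0.259  1.152  2.624  3.165  1.419 -1.551] 0.0
```

The flip worked. Now down to staging in front of the tab.

carry_out(steps=[{"xyz": [-0.034,0,-0.006],"dr": [0,-2.7,0.1],"fingers": 0},{"xyz": [-0.067,-0.001,-0.015],"dr": [0,-5.4,0.2],"fingers": 0},{"xyz": [-0.099,-0.001,-0.024],"dr": [0,-8.1,0.3],"fingers": 0},{"xyz": [-0.129,-0.001,-0.036],"dr": [-0.1,-10.8,0.4],"fingers": 0},{"xyz": [-0.159,-0.002,-0.049],"dr": [-0.1,-13.5,0.5],"fingers": 0}])

```text
time_s: 20.85
position: [0.6104, 0.2191, 0.3494]
ee_rot: [0.805, 0.097, 0.581, -0.074]
ft_force: [0.4, 0.1, 0.1]
opening: -0.006
gripper_force: 0.0
```

carry_out(steps=[{"xyz": [-0.031,0,-0.007],"dr": [0,-2.7,0.1],"fingers": 0},{"xyz": [-0.061,0,-0.016],"dr": [-0.1,-5.4,0.1],"fingers": 0},{"xyz": [-0.09,0.001,-0.027],"dr": [-0.2,-8.1,0.2],"fingers": 0},{"xyz": [-0.117,0.001,-0.039],"dr": [-0.2,-10.8,0.2],"fingers": 0},{"xyz": [-0.144,0.001,-0.053],"dr": [-0.3,-13.5,0.2],"fingers": 0}])

```text
time_s: 21.27
position: [0.518, 0.196, 0.2295]
ee_rot: [0.868, 0.103, 0.483, -0.061]
ft_force: [0.1, -0.2, -0.6]
opening: 0.0
gripper_force: 0.0
```

carry_out(steps=[{"xyz": [-0.028,0.001,-0.009],"dr": [-0.1,-2.7,0],"fingers": 0},{"xyz": [-0.055,0.001,-0.019],"dr": [-0.2,-5.4,0],"fingers": 0},{"xyz": [-0.081,0.002,-0.03],"dr": [-0.3,-8.1,0],"fingers": 0},{"xyz": [-0.105,0.003,-0.043],"dr": [-0.4,-10.8,0],"fingers": 0},{"xyz": [-0.129,0.004,-0.057],"dr": [-0.6,-13.4,0],"fingers": 0}])

```text
time_s: 21.68
position: [0.4059, 0.1653, 0.1501]
ee_rot: [0.918, 0.107, 0.379, -0.044]
ft_force: [-0.3, 1.4, -0.9]
opening: 0.003
gripper_force: 0.0
```

Run:
```python
from kin import *
s=readout.observe();q=s['joint_positions']; print(q.round(3),L(s['position']),s['ft_force'])
for x,z in((-.11,.07),(-.1,.02),(-.082,.02),(-.082,.026)): print(go(W(x,z),down(-77.5,45)))
```

```text
[ 0.271  0.5    2.563  3.183  0.704 -1.575] [-0.1213  0.0022  0.1501] [-0.2892577   1.37142187 -0.90783792]
(array([-0.0486,  0.0026,  0.0647]), array([-0.59,  0.14,  0.55]))
(array([-0.0767,  0.003 ,  0.1072]), array([-0.59,  0.14,  0.55]))
(array([-0.064 ,  0.0037,  0.1198]), array([-0.59,  0.14,  0.55]))
(array([-0.0598,  0.0037,  0.1156]), array([-0.59,  0.14,  0.55]))
```

carry_out(steps=[{"xyz": [-0.016,0.001,0.021],"dr": [-0.2,0,0.2],"fingers": 0},{"xyz": [-0.032,0.002,0.043],"dr": [-0.4,0,0.4],"fingers": 0},{"xyz": [-0.049,0.003,0.065],"dr": [-0.6,0,0.5],"fingers": 0},{"xyz": [-0.063,0.003,0.086],"dr": [-0.6,0,0.5],"fingers": 0},{"xyz": [-0.077,0.003,0.107],"dr": [-0.6,0,0.5],"fingers": 0}])

```text
time_s: 22.1
position: [0.4251, 0.1671, 0.0478]
ee_rot: [0.918, 0.102, 0.381, -0.041]
ft_force: [0.6, 0.3, 0.0]
opening: 0.0
gripper_force: 0.0
```

carry_out(steps=[{"xyz": [0,0,0],"dr": [0,0,0],"fingers": 0},{"xyz": [0.003,0,0.003],"dr": [0,0,0],"fingers": 0},{"xyz": [0.006,0,0.006],"dr": [0,0,0],"fingers": 0},{"xyz": [0.009,0,0.009],"dr": [0,0,0],"fingers": 0},{"xyz": [0.012,0,0.012],"dr": [0,0,0],"fingers": 0}])

```text
time_s: 22.52
position: [0.4417, 0.1711, 0.0503]
ee_rot: [0.918, 0.101, 0.381, -0.042]
ft_force: [0.2, 0.5, -0.2]
opening: 0.002
gripper_force: 0.0
```

Run:
```python
from kin import *
s=readout.observe();q=s['joint_positions']; print(q.round(3),L(s['position']),s['ft_force'])
p=shot('scene');w=shot('wrist')
a=np.hstack([cv2.resize(p['color'][150:300,80:280],(400,300)),cv2.resize(w['color'],(400,300))])
cv2.imwrite('pics/c8.png',a[:,:,::-1])
```

```text
[ 0.268  0.962  2.57   3.18   1.177 -1.551] [-0.085   0.0009  0.0503] [ 0.228723    0.47677443 -0.22757797]
```

View pics/c8.png

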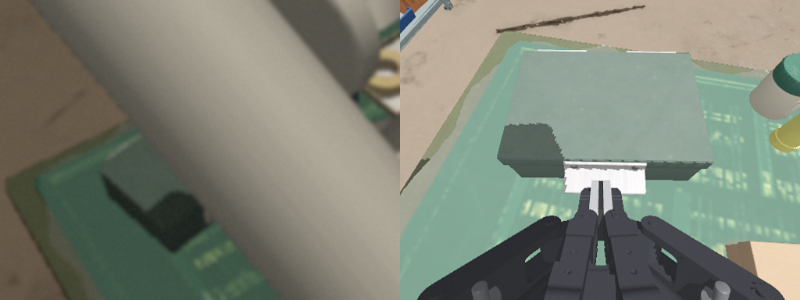

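In the wrist view the shut fingers at (600,190) are centred on the tab. The speed clamp left the tool 30 mm too high, though, so I back off and then go lower.

carry_out(steps=[{"xyz": [-0.005,0,-0.005],"dr": [0,0,0],"fingers": 0},{"xyz": [-0.012,0,-0.012],"dr": [0,0,0],"fingers": 0},{"xyz": [-0.018,0,-0.006],"dr": [0,0,0],"fingers": 0},{"xyz": [-0.025,0,0.001],"dr": [0,0,0],"fingers": 0},{"xyz": [-0.031,0,0.007],"dr": [0,0,0],"fingers": 0}])

```text
time_s: 23.03
position: [0.4249, 0.1675, 0.0225]
ee_rot: [0.918, 0.101, 0.381, -0.042]
ft_force: [-0.0, -0.1, -0.1]
opening: -0.005
gripper_force: 0.0
```

carry_out(steps=[{"xyz": [0,0,0],"dr": [0,0,0],"fingers": 0},{"xyz": [-0.001,0,0.001],"dr": [0,0,0],"fingers": 0},{"xyz": [-0.002,0,0.002],"dr": [0,0,0],"fingers": 0}])

```text
time_s: 23.28
position: [0.4249, 0.1677, 0.0196]
ee_rot: [0.918, 0.1, 0.38, -0.042]
ft_force: [0.3, 0.3, 0.5]
opening: -0.003
gripper_force: 0.0
```

Run:
```python
from kin import *
s=readout.observe();q=s['joint_positions']; print(q.round(3),L(s['position']),s['ft_force'],go(W(-.1,.02),down(-77.5,45)),go(W(-.082,.019),down(-77.5,45)))
```

```text
[ 0.273  1.198  2.646  3.179  1.486 -1.535] [-0.1022  0.0008  0.0196] [0.29207308 0.3165766  0.52177414] (array([0.0018, 0.0009, 0.0012]), array([-0.07, -0.  , -0.05])) (array([0.0138, 0.0013, 0.0147]), array([-0.07, -0.  , -0.05]))
```

carry_out(steps=[{"xyz": [0.004,0.001,0.004],"dr": [0,0,0],"fingers": 0},{"xyz": [0.008,0.001,0.008],"dr": [0,0,0],"fingers": 0},{"xyz": [0.012,0.001,0.012],"dr": [0,0,0],"fingers": 0},{"xyz": [0.014,0.001,0.014],"dr": [0,0,0],"fingers": 0}])

```text
time_s: 23.62
position: [0.4452, 0.1712, 0.0198]
ee_rot: [0.918, 0.1, 0.381, -0.043]
ft_force: [0.1, -0.1, 0.3]
opening: 0.002
gripper_force: 0.0
```

carry_out(steps=[{"xyz": [0.001,0,-0.001],"dr": [0,0,0],"fingers": 0},{"xyz": [0.002,0,-0.002],"dr": [0,0,0],"fingers": 0},{"xyz": [0.003,0,-0.003],"dr": [0,0,0],"fingers": 0},{"xyz": [0.004,0,-0.004],"dr": [0,0,0],"fingers": 0},{"xyz": [0.005,0,-0.005],"dr": [0,0,0],"fingers": 0}])

```text
time_s: 24.03
position: [0.444, 0.171, 0.0256]
ee_rot: [0.919, 0.1, 0.38, -0.043]
ft_force: [0.9, -0.3, -0.7]
opening: -0.001
gripper_force: 0.6
```

carry_out(steps=[{"xyz": [0.001,0,-0.001],"dr": [0,0,0],"fingers": 0},{"xyz": [0.002,0,-0.002],"dr": [0,0,0],"fingers": 0},{"xyz": [0.003,0,-0.003],"dr": [0,0,0],"fingers": 0},{"xyz": [0.004,0,-0.004],"dr": [0,0,0],"fingers": 0}])

```text
time_s: 24.37
position: [0.444, 0.1709, 0.0312]
ee_rot: [0.919, 0.1, 0.379, -0.043]
ft_force: [-4.4, -1.2, -1.9]
opening: 0.0
gripper_force: 2.2
```

Run:
```python
from kin import *
s=readout.observe();q=s['joint_positions']; print(q.round(3),L(s['position']),s['ft_force'])
```

```text
[ 0.264  1.037  2.567  3.174  1.246 -1.547] [-0.0829  0.0003  0.0312] [-4.37496215 -1.15192523 -1.87828523]
```

Contact is made and the lid is lifting at about 5 N. I follow the arc.

carry_out(steps=[{"xyz": [0.003,0,-0.003],"dr": [0,0,0],"fingers": 0},{"xyz": [0.006,0,-0.006],"dr": [0,0,0],"fingers": 0},{"xyz": [0.009,0,-0.008],"dr": [0,0,0],"fingers": 0},{"xyz": [0.012,0,-0.011],"dr": [0,0,0],"fingers": 0},{"xyz": [0.015,0,-0.013],"dr": [0,0,0],"fingers": 0}])

```text
time_s: 24.78
position: [0.4451, 0.1711, 0.0514]
ee_rot: [0.919, 0.1, 0.379, -0.043]
ft_force: [-7.6, -1.6, -1.0]
opening: -0.001
gripper_force: 2.9
```

carry_out(steps=[{"xyz": [0.004,0,-0.003],"dr": [0,0,0],"fingers": 0},{"xyz": [0.008,0,-0.006],"dr": [0,0,0],"fingers": 0},{"xyz": [0.012,0,-0.008],"dr": [0,0,0],"fingers": 0},{"xyz": [0.016,0,-0.011],"dr": [0,0,0],"fingers": 0},{"xyz": [0.02,0,-0.014],"dr": [0,0,0],"fingers": 0}])

```text
time_s: 25.2
position: [0.4502, 0.1722, 0.0758]
ee_rot: [0.918, 0.1, 0.38, -0.043]
ft_force: [-0.3, -0.5, -2.4]
opening: -0.002
gripper_force: 0.7
```

carry_out(steps=[{"xyz": [0.005,0,-0.002],"dr": [0,0,0],"fingers": 0},{"xyz": [0.01,0,-0.005],"dr": [0,0,0],"fingers": 0},{"xyz": [0.014,0,-0.007],"dr": [0,0,0],"fingers": 0},{"xyz": [0.019,0,-0.009],"dr": [0,0,0],"fingers": 0},{"xyz": [0.023,0,-0.011],"dr": [0,0,0],"fingers": 0}])

```text
time_s: 25.62
position: [0.4587, 0.174, 0.1001]
ee_rot: [0.918, 0.1, 0.381, -0.043]
ft_force: [-0.3, 0.4, -1.3]
opening: 0.0
gripper_force: 0.7
```

Run:
```python
from kin import *
s=readout.observe();q=s['joint_positions']; print(q.round(3),L(s['position']),s['ft_force'])
for t in('-.049,.130,45','-.023,.153,48','.007,.169,52','.041,.176,56','.064,.176,56','.078,.175,56'):
    x,z,a=map(float,t.split(','));  print(t,go(W(x,z),down(-77.5,a)),ik(W(x,z),down(-77.5,a),q)[0].round(2))
w=shot('wrist'); p=shot('scene'); 
a=np.hstack([cv2.resize(p['color'],(400,300)),cv2.resize(w['color'],(400,300))])
cv2.imwrite('pics/c9.png',a[:,:,::-1])
```

```text
[ 0.26   0.686  2.479  3.181  0.809 -1.566] [-0.0678  0.0005  0.1001] [-0.26876986  0.36124517 -1.33025704]
-.049,.130,45 (array([ 0.0344,  0.0008, -0.0079]), array([-0.08, -0.03, -0.1 ])) [ 0.26  0.54  2.4   3.19  0.58 -1.58]
-.023,.153,48 (array([ 0.0691,  0.0014, -0.0058]), array([-0.08,  2.97, -0.1 ])) [ 0.25  0.5   2.35  3.19  0.55 -1.59]
.007,.169,52 (array([0.1016, 0.002 , 0.0042]), array([-0.08,  6.97, -0.11])) [ 0.25  0.51  2.32  3.18  0.59 -1.59]
.041,.176,56 (array([0.1306, 0.0028, 0.0233]), array([-0.07, 10.97, -0.11])) [ 0.24  0.55  2.28  3.18  0.66 -1.58]
.064,.176,56 (array([0.1468, 0.0033, 0.0395]), array([-0.07, 10.97, -0.11])) [ 0.24  0.55  2.22  3.17  0.61 -1.58]
.078,.175,56 (array([0.156 , 0.0036, 0.0501]), array([-0.07, 10.97, -0.11])) [ 0.24  0.56  2.19  3.17  0.58 -1.59]
```

View pics/c9.png

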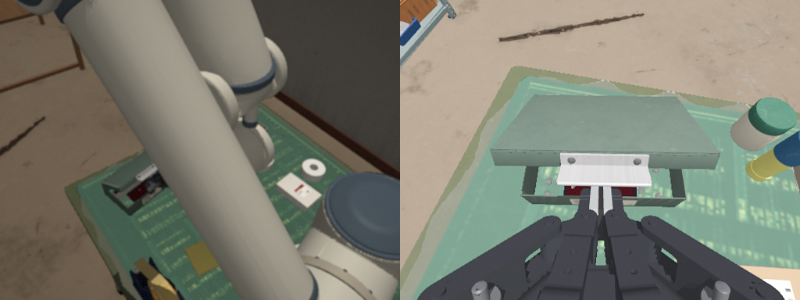

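The lid is up about 30°, with the fingertips under the tab at (600,185). Continuing.

carry_out(steps=[{"xyz": [0.007,0,-0.002],"dr": [0,0,0],"fingers": 0},{"xyz": [0.014,0,-0.004],"dr": [0,0,0],"fingers": 0},{"xyz": [0.021,0,-0.005],"dr": [0,0,0],"fingers": 0},{"xyz": [0.028,0.001,-0.007],"dr": [0,0,0],"fingers": 0},{"xyz": [0.034,0.001,-0.008],"dr": [0,0,0],"fingers": 0}])

```text
time_s: 26.13
position: [0.4765, 0.1768, 0.1292]
ee_rot: [0.919, 0.1, 0.38, -0.043]
ft_force: [-0.5, -0.4, -2.0]
opening: 0.002
gripper_force: 0.8
```

carry_out(steps=[{"xyz": [0.007,0,0],"dr": [0,0.6,0],"fingers": 0},{"xyz": [0.014,0,0],"dr": [0,1.2,0],"fingers": 0},{"xyz": [0.021,0,0.001],"dr": [0,1.8,0],"fingers": 0},{"xyz": [0.028,0.001,0.001],"dr": [0,2.4,0],"fingers": 0},{"xyz": [0.035,0.001,0.002],"dr": [0,3,0],"fingers": 0}])

```text
time_s: 26.55
position: [0.5026, 0.1816, 0.1523]
ee_rot: [0.908, 0.099, 0.404, -0.045]
ft_force: [0.6, -0.8, -1.4]
opening: -0.004
gripper_force: 0.8
```

carry_out(steps=[{"xyz": [0.006,0,0.002],"dr": [0,0.8,0],"fingers": 0},{"xyz": [0.013,0,0.004],"dr": [0,1.6,0],"fingers": 0},{"xyz": [0.019,0,0.007],"dr": [0,2.4,0],"fingers": 0},{"xyz": [0.026,0.001,0.009],"dr": [0,3.2,0],"fingers": 0},{"xyz": [0.032,0.001,0.012],"dr": [0,4,0],"fingers": 0}])

```text
time_s: 26.97
position: [0.5328, 0.1871, 0.1681]
ee_rot: [0.893, 0.097, 0.436, -0.049]
ft_force: [-1.2, 0.1, -1.1]
opening: 0.005
gripper_force: 0.7
```

Run:
```python
from kin import *
s=readout.observe();q=s['joint_positions']; print(q.round(3),L(s['position']),s['ft_force'])
for t in('.041,.176,56','.064,.176,56','.078,.175,56'):
    x,z,a=map(float,t.split(','));  print(t,go(W(x,z),down(-77.5,a)))
```

```text
[ 0.243  0.513  2.319  3.174  0.599 -1.58 ] [ 0.0074 -0.001   0.1681] [-1.21157347  0.13760131 -1.06022614]
.041,.176,56 (array([ 0.0269, -0.0003,  0.0216]), array([-0.07,  3.97, -0.11]))
.064,.176,56 (array([0.0411, 0.0003, 0.0398]), array([-0.07,  3.97, -0.11]))
.078,.175,56 (array([0.0489, 0.0006, 0.0514]), array([-0.07,  3.97, -0.11]))
```

carry_out(steps=[{"xyz": [0.005,0,0.004],"dr": [0,0.8,0],"fingers": 0},{"xyz": [0.011,0,0.008],"dr": [0,1.6,0],"fingers": 0},{"xyz": [0.016,0,0.013],"dr": [0,2.4,0],"fingers": 0},{"xyz": [0.022,0,0.017],"dr": [0,3.2,0],"fingers": 0},{"xyz": [0.027,0,0.022],"dr": [0,4,0],"fingers": 0}])

```text
time_s: 27.38
position: [0.566, 0.1945, 0.1756]
ee_rot: [0.878, 0.096, 0.467, -0.052]
ft_force: [-0.3, -1.2, -0.3]
opening: -0.0
gripper_force: 0.7
```

carry_out(steps=[{"xyz": [0.003,0,0.004],"dr": [0,0,0],"fingers": 0},{"xyz": [0.006,0,0.008],"dr": [0,0,0],"fingers": 0},{"xyz": [0.009,0,0.012],"dr": [0,0,0],"fingers": 0},{"xyz": [0.011,0,0.016],"dr": [0,0,0],"fingers": 0},{"xyz": [0.013,0,0.019],"dr": [0,0,0],"fingers": 0}])

```text
time_s: 27.8
position: [0.5884, 0.1995, 0.1758]
ee_rot: [0.878, 0.096, 0.466, -0.052]
ft_force: [-0.8, -1.1, 0.3]
opening: -0.004
gripper_force: 0.6
```

Run:
```python
from kin import *
s=readout.observe();q=s['joint_positions']; print(q.round(3),L(s['position']),s['ft_force'])
T=L(s['position'])[[0,2]]; t=np.radians(56); C=T+.011*np.array([np.cos(t),np.sin(t)]); print(C)
# lid angle with corner C on underside plane z=.041 of lid frame (hinge .06,.052)
d=C-[.06,.052]; R=np.hypot(*d); print(np.degrees(np.arctan2(d[1],-d[0])+np.arcsin(.011/R)),R)
w=shot('wrist'); p=shot('scene'); 
a=np.hstack([cv2.resize(p['color'],(400,300)),cv2.resize(w['color'],(400,300))])
cv2.imwrite('pics/c10.png',a[:,:,::-1])
```

```text
[ 0.24   0.553  2.222  3.171  0.61  -1.581] [0.0644 0.0003 0.1758] [-0.832383   -1.12893658  0.2853466 ]
[0.07055112 0.18491941]
99.27074414707137 0.13333752887190795
```

carry_out(steps=[{"xyz": [0.001,0,0.002],"dr": [0,0,0],"fingers": 0},{"xyz": [0.002,0,0.004],"dr": [0,0,0],"fingers": 0},{"xyz": [0.002,0,0.006],"dr": [0,0,0],"fingers": 0},{"xyz": [0.003,0,0.008],"dr": [0,0,0],"fingers": 0},{"xyz": [0.003,0,0.009],"dr": [0,0,0],"fingers": 0}])

```text
time_s: 28.32
position: [0.597, 0.2014, 0.1732]
ee_rot: [0.878, 0.096, 0.466, -0.052]
ft_force: [-0.9, -0.4, 0.6]
opening: -0.001
gripper_force: 0.6
```

carry_out(steps=[{"xyz": [0,0,0.0005],"dr": [0,0,0],"fingers": 0},{"xyz": [0,0,0.001],"dr": [0,0,0],"fingers": 0}])

```text
time_s: 28.48
position: [0.5975, 0.2016, 0.1725]
ee_rot: [0.878, 0.096, 0.466, -0.052]
ft_force: [-1.6, 0.5, 0.8]
opening: 0.0
gripper_force: 0.6
```

carry_out(steps=[{"xyz": [0,0,0.0005],"dr": [0,0,0],"fingers": 0},{"xyz": [0,0,0.001],"dr": [0,0,0],"fingers": 0}])

```text
time_s: 28.65
position: [0.5983, 0.2018, 0.172]
ee_rot: [0.878, 0.096, 0.466, -0.052]
ft_force: [-0.7, 0.2, 1.7]
opening: 0.003
gripper_force: 0.6
```

carry_out(steps=[{"xyz": [0,0,0.0005],"dr": [0,0,0],"fingers": 0},{"xyz": [0,0,0.001],"dr": [0,0,0],"fingers": 0}])

```text
time_s: 28.82
position: [0.5991, 0.2019, 0.1714]
ee_rot: [0.878, 0.096, 0.466, -0.052]
ft_force: [-0.6, 0.5, 1.2]
opening: -0.003
gripper_force: 0.6
```

carry_out(steps=[{"xyz": [0,0,0.0005],"dr": [0,0,0],"fingers": 0},{"xyz": [0,0,0.0005],"dr": [0,0,0],"fingers": 0}])

```text
time_s: 28.98
position: [0.5996, 0.202, 0.1711]
ee_rot: [0.878, 0.096, 0.466, -0.052]
ft_force: [0.0, -0.7, 0.6]
opening: -0.003
gripper_force: 0.4
```

carry_out(steps=[{"xyz": [0,0,0.0005],"dr": [0,0,0],"fingers": 0},{"xyz": [0,0,0.0005],"dr": [0,0,0],"fingers": 0}])

```text
time_s: 29.15
position: [0.5999, 0.2021, 0.1709]
ee_rot: [0.878, 0.096, 0.466, -0.052]
ft_force: [-1.9, -0.5, 1.0]
opening: 0.001
gripper_force: 1.0
```

carry_out(steps=[{"xyz": [0,0,0.0005],"dr": [0,0,0],"fingers": 0},{"xyz": [0,0,0.0005],"dr": [0,0,0],"fingers": 0}])

```text
time_s: 29.32
position: [0.6002, 0.2021, 0.1707]
ee_rot: [0.878, 0.096, 0.466, -0.052]
ft_force: [-5.2, -2.2, 6.0]
opening: 0.002
gripper_force: 3.5
```

carry_out(steps=[{"xyz": [0,0,0.0005],"dr": [0,0,0],"fingers": 0},{"xyz": [0,0,0.0005],"dr": [0,0,0],"fingers": 0}])

```text
time_s: 29.48
position: [0.6004, 0.2022, 0.1706]
ee_rot: [0.878, 0.096, 0.466, -0.052]
ft_force: [-9.3, -2.9, 10.3]
opening: 0.001
gripper_force: 6.2
```

Run:
```python
from kin import *
s=readout.observe(); print(L(s['position']),s['ft_force'])
T=L(s['position'])[[0,2]]; t=np.radians(56); C=T+.011*np.array([np.cos(t),np.sin(t)])
d=C-[.06,.052]; R=np.hypot(*d); print(np.degrees(np.arctan2(d[1],-d[0])+np.arcsin(.011/R)),R)
```

```text
[0.0767 0.0006 0.1706] [-9.34306478 -2.86280176 10.25618708]
105.00721165916549 0.12974753295167415
```

It is on the stop: the force rises to 14 N and the estimated angle is 105.0°. Retract.

carry_out(steps=[{"xyz": [-0.001,0,-0.003],"dr": [0,0,0],"fingers": 0},{"xyz": [-0.004,0,-0.01],"dr": [0,0,0],"fingers": 0},{"xyz": [-0.008,0,-0.025],"dr": [0,0,0],"fingers": 0},{"xyz": [-0.01,0,-0.045],"dr": [0,0,0],"fingers": 0},{"xyz": [-0.01,0,-0.07],"dr": [0,0,0],"fingers": 0}])

```text
time_s: 29.9
position: [0.5377, 0.1882, 0.2006]
ee_rot: [0.878, 0.096, 0.466, -0.052]
ft_force: [0.9, 0.6, 1.5]
opening: -0.002
gripper_force: 0.0
```

carry_out(steps=[{"xyz": [0,0,-0.02],"dr": [0,0,0],"fingers": 0},{"xyz": [0,0,-0.04],"dr": [0,0,0],"fingers": 0},{"xyz": [0,0,-0.06],"dr": [0,0,0],"fingers": 0},{"xyz": [0,0,-0.07],"dr": [0,0,0],"fingers": 0}])

```text
time_s: 30.23
position: [0.4796, 0.1753, 0.2409]
ee_rot: [0.878, 0.096, 0.466, -0.052]
ft_force: [0.1, 0.0, -0.9]
opening: 0.002
gripper_force: 0.0
```

Run:
```python
from kin import *
s=readout.observe(); print(L(s['position']),s['ft_force'],s['joint_positions'].round(2))
p=shot('top');w=shot('wrist')
for l,parts,v0,z0 in(('stapler',STA,[.5335,-.2026,.08],.003),('brown_carton',CAR,[.412,.02,1.72],0)):
    for n,im in(('top',p),('wrist',w)):
        t=tr(im,l)
        if t: print(n,l,round(t['score'],2),t['mask'].sum(),fit([(im,t['mask']*1.,np.zeros((384,512)))],parts,v0,z0))
for l,z in(('jar',.055),('glue',.086),('white_tape',.024),('clear_tape',.018),('tray',.016)):
    t=tr(p,l); print(l,t and rect(p,t['mask'],z))
# predicted lid free edge corners at 1.83 rad
th=1.83
def lid(x,z,y): return W(.06+np.cos(th)*(x-.06)+np.sin(th)*(z-.052),.052-np.sin(th)*(x-.06)+np.cos(th)*(z-.052),y)
im=w['color'][:,:,::-1].copy()
for X in(lid(-.082,.0425,.032),lid(-.082,.0425,-.032),lid(-.06,.055,.0845),lid(-.06,.055,-.0845)):
    u=proj(w,X)[0]; print(u.round()); cv2.circle(im,tuple(int(k) for k in u.round()),3,(0,0,255),1)
cv2.imwrite('pics/c11.png',np.hstack([cv2.resize(p['color'][110:300,120:400,::-1],(400,300)),cv2.resize(im,(400,300))]))
```

```text
[-0.047  -0.0023  0.2409] [ 0.10640581  0.0475818  -0.91055954] [ 0.25  0.3   2.41  3.19  0.54 -1.59]
top stapler 0.75 681 (array([ 0.535 , -0.1986,  4.0187]), np.float64(117.6), np.float64(681.0))
top brown_carton 0.87 644 (array([4.132000e-01, 2.040000e-02, 1.006612e+02]), np.float64(51.8), np.float64(644.0))
jar (array([595.6,   2.9]), array([45.3, 53.8]), 89.3)
glue (array([544.3,  -2.7]), array([21.8, 31.9]), 89.3)
white_tape (array([ 399.9, -166.1]), array([90.8, 82.6]), 89.4)
clear_tape (array([531.4, -87.8]), array([64.4, 65.1]), 89.4)
tray (array([ 527.1, -165.6]), array([109.1, 236.3]), 5.1)
[227. 144.]
[291. 145.]
[182. 155.]
[337. 158.]
```

View pics/c11.png

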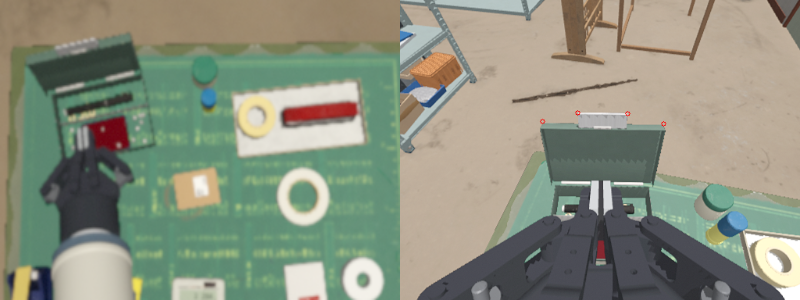

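The lid stands open, and its predicted 1.83 rad corners match the picture at (577,113), (628,113), (543,121) and (663,123). The stapler, carton and the other things are all in place, so I hand it in.

```bash
python3 -c "
from station import workorder
print(workorder.close_job())"
```

```text
the job is handed in; nothing more can be done
None
```

The job is handed in (no verdict came back): the stapler lies flat in the tray beside the tape, the carton stands upright clear of the tin's front, and the lid rests on its stop, at about 30 s of the 72 s with 14 N the highest force I read on the lid while opening it.

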